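# Open a cured casting mould and lay out its parts

## Task

The cast buffer has cured: take the mould apart from the top down and leave the grey-green mould base where it is. Put the red pouring cup on the yellow ring stand with its spout in the hole, lay the core bar across the two rails of the wooden core rest with its plug hanging between them, then lay the mould frame on the blue cleaning mat and last the amber buffer on the wire curing rack, each centred on its place, level and squared up with it. Keep the parts level on the way, let none of them fall, and do not disturb the grey jar.

Things in the scene. Friction and masses are not known exactly. Their poses are not given: they have to be found in the camera images.
- cup: red pouring cup: open round cup 42 mm in diameter, 36 mm tall, with a spout 12 mm in diameter and 12 mm long under the middle of its bottom. Origin at the centre of its flat bottom (38 mm in diameter; the spout is below), z up. Starts on top of the stack, on the core bar (origin 66 mm above the work surface), spout loose in the bar's hole. 40 g.
- core: dark grey anodised aluminium core bar 28 mm wide (x), 84 mm long (y), 14 mm thick (z), a 16 mm hole through its middle for the spout; under its middle a plug 18 mm in diameter, 18 mm long. Origin at the centre of the bar's flat underside (the plug is below), z up. Starts across the frame (origin 52 mm above the work surface), plug loose in the buffer's bore. 100 g.
- frame: mould frame, milky white ring 140 mm long (x), 64 wide (y), 22 high (z), window 94 x 40 mm, a 12 mm hole near two opposite corners. Origin at the centre of its underside, z up. Starts on the base (origin 30 mm above the work surface) around the buffer, over two guide pins whose tops stand 10 mm above it: lift straight up 32 mm to clear them. About 2 mm loose all round. 140 g.
- casting: cast buffer, amber pad 90 mm long (x), 36 wide (y), 30 high (z), a 22 mm bore down through its middle. Origin at the centre of its underside, z up. Starts in an 8 mm deep pocket of the base (origin 22 mm above the work surface), its top level with the frame's, about 2 mm loose all round; with the frame off it stands 22 mm proud of the base. 100 g.
- base: mould base, fixed: grey-green block 160 mm long (x), 84 wide (y), 30 high (z). Origin at the centre of its underside. Two steel guide pins 7 mm thick stand at (58, 21) and (-58, -21) mm in its x, y, their tops 62 mm above the work surface. Frame, buffer and core bar start with their axes parallel to the base's.
- stand: yellow ring stand, fixed: a round foot 90 mm in diameter and 6 mm thick with a tube of 60 mm outside and 30 mm inside diameter on it; the tube's flat top is 35 mm above the work surface. Origin at the centre of its underside. The cup's bottom rests on the tube's top, its spout in the 30 mm hole.
- rest: wooden core rest, fixed: a pale board 100 x 100 mm, 8 mm thick, with two darker rails that run along its x (76 mm long, 12 mm wide, centred at y = 30 and -30 mm, so 48 mm clear between them), their tops 36 mm above the work surface. Origin at the centre of its underside. The core bar lies across both rails, its length along the rest's y.
- mat: blue cleaning mat, fixed: 180 mm long (x), 104 mm wide (y), 4 mm thick. Origin at the centre of its underside. The frame lies flat on it, long side along the mat's long side.
- rack: wire curing rack on a white drip tray, fixed: 146 mm long (x), 86 mm wide (y), its steel wires run along y, their tops 24 mm above the work surface. Origin at the centre of its underside. The buffer lies flat on the wires with its bore upright, long side along the rack's long side.
- jar: small grey jar of hardener with a paper label and green lid, 44 mm in diameter and 75 mm tall, standing at the far edge of the work; not to be disturbed. Origin at the centre of its underside.
Not all that is in view belongs to the job. Of the things like the cup, leave any that is black or purple; of the rest the smaller one is meant.

How it is judged:
By the outcome, as a careful person would: the job done as asked, in the order asked, and still so for the second after the job is handed in, with the robot touching nothing.
It also fails if it takes over 131 s, if anything falls off the work surface, if the arm or the gripper's body presses on something with over 40 N, if the wrist force passes 120 N, or if a joint passes its speed limit or range.

## Robot

A 6-joint arm with a two-finger parallel gripper is mounted at the origin on the work surface. World frame = base frame: x ahead of the robot, y to its left, z up, the work surface at z = 0. Lengths are in mm, angles in rad, forces in N, time in s.
With the tool pointing down it reaches from about 350 to 950 mm from the base axis. Payload 17.4 kg.
Tool frame: the origin (TCP) lies at the very end of the fingers, on their centre line; the grasp point (between the pads) lies hold_point_z behind it (hold_point_z is the distance from the TCP to the grasp point, in mm); z points along the fingers, y is the line along which they close (so a half turn about z gives the same grasp; the last joint's range is limited). The gripper opens to 93 mm and grips with 3 to 60 N. Pads are 15 mm wide; open, the fingers measure 128 mm over their backs; the gripper's body (75 mm by 188 mm) begins 65 mm behind the grasp point.
Start: joints at [-1.341, 0.116, 1.442, -0, 1.584, -0.038], TCP at [178.602, -650.948, 218.646] pointing down, gripper open.
Joint ranges: [-2.83, 2.83], [-0.83, 2.19], [0.07, 2.5], [-1.14, 4.28], [0.01, 3], [-2.97, 2.97]. Speed limits (rad/s): [1.89, 1.89, 2.22, 3.14, 3.14, 3.14].

## Interface

Orientations are given as a unit quaternion [x, y, z, w].
In Python, from rig import * gives the robot as it stands.
- The arm moves only by the tool drive_tool, never from a script. Its argument "targets" is a list of rows, each an object of numbers: "x", "y", "z": the shift along the tool's x, y, z in cm; "yaw": the turn about the tool's z in rad; "hand": the opening, from -1 (shut) to 1 (fully open). A call has 1 to 20 rows; each row is the pose to reach, as a shift and turn from the pose commanded when the call began, along the tool's axes at that moment; what a row does not reach only later rows make up. A row lasts 1/12 s, in which the tool goes at most 41.7 mm and 7.16 degrees, less where a joint would pass 70% of its speed; a pose out of reach is approached as far as the arm can. A call with a gripper value outside its range is refused whole. The fingers move at their own pace and stop on an object; "force" is the grip in N (left out, the last holds). Time passes only in rows, so rows that repeat a pose let the fingers close. It gives the time, the measured TCP pose, the force, the opening and the grip force at its end, in the units of the state.
- sense(): the state, without advancing time (a new reading comes with each control period).
- read_camera(name): name is "side" or "top"; returns a dict with "image" (384x512x3 uint8, red, green, blue), "K" (3x3 intrinsics, pixels), "dist" ([k1, k2, p1, p2, k3] as OpenCV has them; the pictures are not rectified), "rvec" (rotation vector, rad) and "tvec" (3), from world to camera coordinates, as OpenCV has them. Camera axes: x right, y down, z forward; pixel columns grow to the right and rows downward; lengths in mm; the calibration is good to about 2 mm. A picture is of the moment at which its call begins. There is no depth.
- finish_job(): hands the job in; it is judged then, once.
Trained networks look in the newest picture that a camera, given by its name, has taken for a name from the list of things; names that differ only in an ending like _2 or _b are one class to them, and where a whole thing is asked for, a point or a joint stands for the part that bears it (a point fixed in the world has none). Each returns a list of dicts, best first, with "p" (0 to 1); they miss things now and then, are a little off and sometimes report something else, mostly with a low value. They report only what shows in the picture. A call takes as long as a camera call. They do not tell look-alikes from the thing itself.
- search_frame(camera, label): "location" ([x, y, z] in mm, in world coordinates, good to about 4 mm: the middle of the surface that is visible of it).
- cut_out(camera, label): "mask" (384x512 bool, what is visible of it).
- mark_of(camera, label): "location" ([x, y, z] in mm, in world coordinates, good to about 4 mm: a listed point, or the origin of a listed thing).
The state is a dict: "time": time; "joint_pos": joint angles; "joint_vel": joint speeds; "joint_torque": joint torques, N m; "eef_pos": TCP position; "eef_rot": TCP orientation; "ft_force": force on the tool from outside, world axes, zero at the start; "wrist_torque": the same for the moment, N m; "grip_width": finger opening in mm; "gripper_force": force on a finger pad.
Only numpy, scipy, OpenCV 4.12 (cv2) and the standard library are available. Lean on these libraries where they do the work, as an engineer would, in place of code of your own. Each camera call takes 0.05 s, during which the arm holds its last target. There are 200 camera calls.

## Working session

There is one attempt and no reset: what is moved stays moved. The work goes in short steps, Python scripts to look and compute and a tool call to move; the robot and the scene stay as the last step left them, time stands still between calls to the robot, and variables do not carry over. Pictures are saved under pics/ and viewed, at most 14 in all, crops included, and the job is handed in when it is done.

Besides the shell and the picture viewer there is one more tool, called as a command line: name --argument value ..., lists and objects as JSON in quotes. drive_tool: Moves the arm, as the interface text tells. Its arguments: {"type":"object","properties":{"targets":{"type":"array"},"force":{"type":"number"}},"required":["targets"]}

```bash
mkdir -p pics; ls
cat > look.py <<'E'
from rig import *
import cv2
for c in ["top","side"]:
    d=read_camera(c); cv2.imwrite(f"pics/{c}0.png",cv2.resize(d["image"][:,:,::-1],(800,600),interpolation=cv2.INTER_CUBIC))
    print(c,d["K"],d["dist"],d["rvec"],d["tvec"])
    for l in ["cup","core","frame","casting","base","stand","rest","mat","rack","jar"]:
        for f in (search_frame,mark_of):
            print(l,f.__name__,[([round(float(v)) for v in r["location"]],round(float(r["p"]),2)) for r in f(c,l)])
s=sense(); print(s)
E
python3 look.py
```

```text
pics
top [[483.53886512   0.         262.29005429]
 [  0.         483.53886512 194.38265945]
 [  0.           0.           1.        ]] [0.00154594 0.         0.         0.         0.        ] [ 2.17572234 -2.1690233   0.08653065] [   4.43853198  597.55529946 1141.16396731]
cup call [([650, -8, 22], 0.92), ([611, -290, 27], 0.83), ([734, -276, 38], 0.8), ([656, -150, 66], 0.77)]
cup call [([656, -7, 16], 0.8), ([610, -286, 15], 0.7), ([654, -145, 60], 0.68), ([732, -272, 16], 0.62)]
core call [([654, -130, 64], 0.56), ([448, 295, 3], 0.35)]
core call [([656, -150, 51], 0.6)]
frame call [([643, -155, 49], 0.78), ([749, 13, 77], 0.48)]
frame call [([655, -154, 27], 0.64), ([651, 163, 1], 0.23)]
casting call [([635, -150, 51], 0.92), ([655, -131, 66], 0.41)]
casting call [([654, -152, 22], 0.71)]
base call [([626, -137, 35], 0.96)]
base call [([652, -152, 4], 0.68), ([656, -152, 24], 0.18)]
stand call [([482, -10, 7], 0.87), ([632, -148, 53], 0.16)]
stand call [([484, -12, 3], 0.76), ([651, 164, 0], 0.62)]
rest call [([647, 165, 7], 0.88)]
rest call [([653, 164, 2], 0.94), ([654, -154, 
[... 1600 characters left out ...]
8206e+00,  1.16012886e-01,  1.44159535e+00,  1.33322788e-05,
        1.58404219e+00, -3.78235142e-02]), 'joint_vel': array([-1.19678421e-03, -3.71258901e-05, -1.90837540e-04, -1.78022763e-03,
        4.52543108e-04, -2.52139722e-04]), 'joint_torque': array([ 2.03695636e-03, -7.21013403e+01, -6.22748923e+01,  7.81416893e-02,
        1.84583862e-02,  5.24168570e-06]), 'eef_pos': array([ 178.61565087, -650.93437165,  218.6403323 ]), 'eef_rot': array([ 9.91046247e-01,  1.33519045e-01,  3.86293624e-06, -2.93956761e-05]), 'ft_force': array([ 0.46317453, -0.0035559 ,  0.49637129]), 'wrist_torque': array([-0.04514283,  0.00050095,  0.00709378]), 'gripper_force': 0.0, 'grip_width': 93.23434550341142}
```

View pics/top0.png

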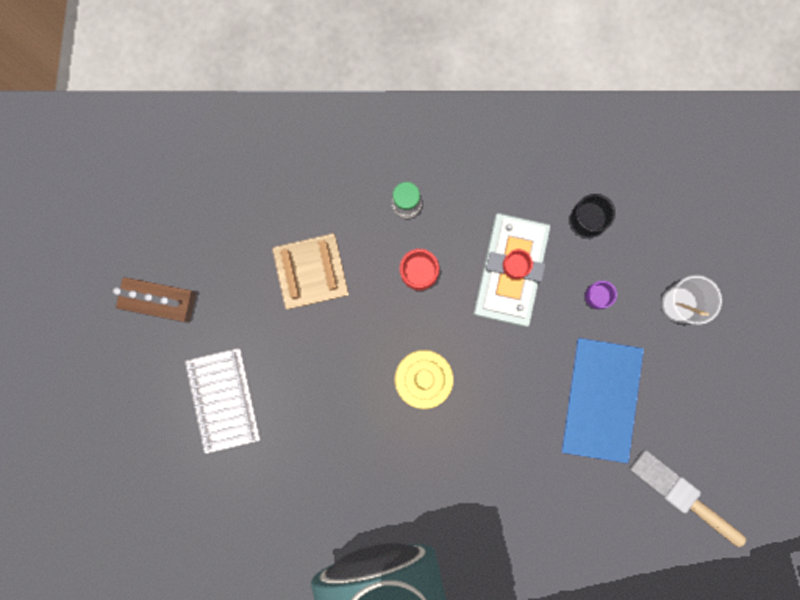

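View pics/side0.png

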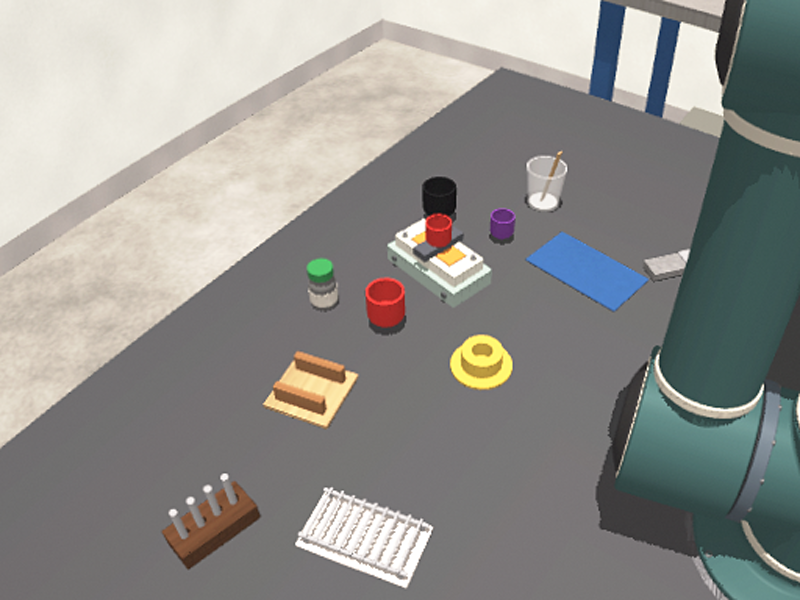

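```bash
python3 -c "
import rig;print([n for n in dir(rig) if n[0]!='_'])
for n in dir(rig):
    if 'hold' in n.lower(): print(n,getattr(rig,n))"
```

```text
['IKError', 'cut_out', 'finish_job', 'hold_point_z', 'mark_of', 'read_camera', 'search_frame', 'sense']
hold_point_z 18.8
```

Top view: the cup-like things are the big red cup (420,270), the small red cup on the stack (517,264), a black cup (592,215) and a purple one (601,295). Black and purple are excluded, and the smaller red is the one on the stack, which fits the description. The stand is at (424,380), rest (310,271), mat (603,401), rack (222,400), jar (407,198). The side view agrees, with the stack cup at (438,230). Next I'll confirm it in a crop and fit poses from the masks in both views.

```bash
cat > grab.py <<'E'
from rig import *
import cv2,pickle,sys,numpy as np
names=sys.argv[2].split(',')
D={}
for c in ["top","side"]:
    d=read_camera(c); d["mask"]={}
    for l in names:
        r=cut_out(c,l); d["mask"][l]=[(float(q["p"]),np.asarray(q["mask"])) for q in r]
        print(c,l,[(round(p,2),int(m.sum()),[int(v.mean()) for v in np.nonzero(m)[::-1]]) for p,m in d["mask"][l]])
    D[c]=d
pickle.dump(D,open(sys.argv[1],"wb"))
E
python3 grab.py d0.pkl cup,core,frame,casting,base,stand,rest,mat,rack,jar
python3 - <<'E'
import pickle,cv2,numpy as np
D=pickle.load(open("d0.pkl","rb"))
a=D["top"]["image"][110:230,230:400,::-1]; b=D["side"]["image"][100:220,190:360,::-1]
cv2.imwrite("pics/crop1.png",cv2.resize(np.hstack([a,b]),(800,283),interpolation=cv2.INTER_CUBIC))
E
```

```text
top cup [(0.95, 633, [379, 137]), (0.92, 487, [267, 172]), (0.56, 288, [384, 188]), (0.54, 309, [331, 168])]
top core [(0.8, 186, [327, 170]), (0.74, 389, [259, 128])]
top frame [(0.61, 856, [328, 171])]
top casting [(0.91, 335, [327, 171])]
top base [(0.69, 677, [324, 177]), (0.39, 335, [327, 172])]
top stand [(0.59, 1079, [271, 242])]
top rest [(0.78, 1673, [198, 173])]
top mat [(0.87, 3153, [385, 256])]
top rack [(0.9, 2126, [142, 256])]
top jar [(0.75, 344, [260, 128])]
side cup [(0.78, 510, [280, 125]), (0.73, 317, [280, 147]), (0.66, 207, [284, 161]), (0.63, 231, [321, 142]), (0.62, 655, [246, 193])]
side core [(0.47, 190, [277, 158])]
side frame [(0.88, 614, [284, 166])]
side casting [(0.71, 139, [282, 160]), (0.64, 3265, [233, 343])]
side base [(0.78, 895, [281, 177])]
side stand [(0.89, 1059, [307, 232])]
side rest [(0.64, 1776, [198, 249])]
side mat [(0.78, 1970, [375, 173])]
side rack [(0.73, 3186, [233, 343])]
side jar [(0.9, 531, [205, 182])]
```

View pics/crop1.png

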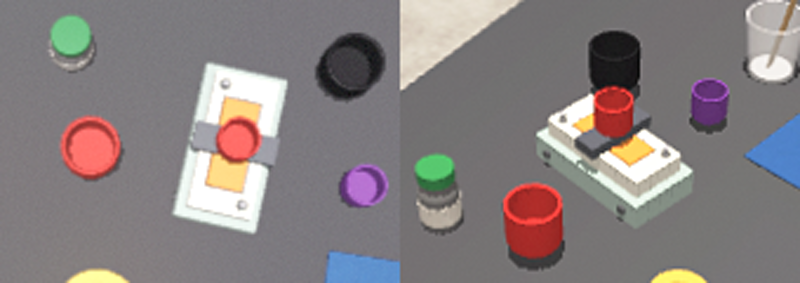

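The crop confirms it: the small red cup sits on the dark bar across the white frame (crop about (238,138) in the top half, (612,110) in the side half). The larger red cup stands alone on the table. Next, pose fits.

```bash
cat > fit.py <<'E'
import numpy as np,cv2,pickle
from scipy.optimize import minimize
U=8
def box(l,w,z0,z1,cx=0,cy=0): return [(cx+sx*l/2,cy+sy*w/2,z) for sx in(1,-1) for sy in(1,-1) for z in(z0,z1)]
def cyl(r,z0,z1,cx=0,cy=0): return [(cx+r*np.cos(a),cy+r*np.sin(a),z) for a in np.linspace(0,2*np.pi,40,endpoint=False) for z in(z0,z1)]
M={"cup":cyl(21,0,36),"core":box(28,84,0,14),"frame":box(140,64,0,22),"casting":box(90,36,0,30),
"base":box(160,84,0,30),"stand":cyl(45,0,6)+cyl(30,6,35),"rest":box(100,100,0,8)+box(76,12,8,36,0,30)+box(76,12,8,36,0,-30),
"mat":box(180,104,0,4),"rack":box(146,86,0,24),"jar":cyl(22,0,75)}
def proj(d,P): return cv2.projectPoints(np.float64(P),d["rvec"],d["tvec"],d["K"],d["dist"])[0][:,0]
def W(P,q):
    P=np.float64(P); c,s=np.cos(q[2]),np.sin(q[2])
    return np.c_[c*P[:,0]-s*P[:,1]+q[0],s*P[:,0]+c*P[:,1]+q[1],P[:,2]+q[3]]
def hullimg(d,P,o,n):
    h=cv2.convexHull(np.float32((proj(d,P)+.5-o)*U-.5)); im=np.zeros((n[1]*U,n[0]*U),np.uint8)
    cv2.fillConvexPoly(im,np.int32(np.round(h*16)),1,shift=4); return im
def fit(D,P,masks,q0,fixz=None,cams=("top","side"),turn=True):
    T={}
    for c in cams:
        m=masks[c].astype(np.uint8); x,y,w,h=cv2.boundingRect(m); o=np.array([x-12,y-12]); n=(w+24,h+24)
        mm=m[max(o[1],0):o[1]+n[1],max(o[0],0):o[0]+n[0]]; n=(mm.shape[1],mm.shape[0]); o=np.maximum(o,0)
        big=cv2.resize(mm,None,fx=U,fy=U,interpolation=cv2.INTER_NEAREST)
        k=cv2.convexHull(cv2.findNonZero(big)); t=np.zeros_like(big); cv2.fillConvexPoly(t,k,1); T[c]=(o,n,t)
    S=np.array([5,5,.1,5.])
    def full(v): return np.array([q0[0]+v[0]*5,q0[1]+v[1]*5,q0[2]+(v[2]*.1 if turn else 0),fixz if fixz is not None else q0[3]+v[3]*5])
    def cost(v,each=False):
        r=[]
        for c,(o,n,t) in T.items():
            i=hullimg(D[c],W(P,full(v)),o,n); r.append((i!=t).sum()/t.sum())
        return r if each else sum(r)
    b=minimize(cost,np.zeros(4),method="Nelder-Mead",options=dict(initial_simplex=np.vstack([np.zeros(4),np.eye(4)*1.2]),xatol=.01,fatol=1e-4,maxiter=400))
    b=minimize(cost,b.x,method="Nelder-Mead",options=dict(xatol=.01,fatol=1e-4,maxiter=400))
    return full(b.x),cost(b.x,True)
def pick(D,c,l,xy):
    return min((m for p,m in D[c]["mask"][l]),key=lambda m:np.hypot(*(np.mean(np.nonzero(m)[::-1],axis=1)-xy)))
E
cat > f0.py <<'E'
from fit import *
D=pickle.load(open("d0.pkl","rb"))
init={"cup":(654,-151,0,66),"core":(653,-151,-.1,52),"frame":(653,-153,-.1,30),"stand":(484,-14,0,0),"rest":(652,164,.15,0),"mat":(450,-294,-.1,0),"rack":(450,300,.1,0),"jar":(757,16,0,0)}
def yawinit(l,q):
    # image check from top mask minAreaRect on plane
    return q
for l,q in init.items():
    # choose yaw start: long axis of the top mask hull back-projected roughly (top: image up = +x, left = +y)
    mk={c:pick(D,c,l,proj(D[c],W([(0,0,10)],q))[0]) for c in D}
    if l in("mat","rack","rest"):
        best=None
        for y in (-.15,.15) if l=="rest" else (-.15,.15):
            r=fit(D,M[l],mk,(q[0],q[1],y,0),fixz=0)
            if best is None or sum(r[1])<sum(best[1]): best=r
        print(l,np.round(best[0],3),np.round(best[1],3))
        r=fit(D,M[l],mk,best[0]); print("   z free",np.round(r[0],3),np.round(r[1],3))
    else:
        for fz in (q[3],None):
            r=fit(D,M[l],mk,q,fixz=fz,turn=l in("core","frame")); print(l,np.round(r[0],3),np.round(r[1],3))
st={c:np.any([pick(D,c,l,proj(D[c],[(653,-152,45)])[0]) for l in("frame","base")],axis=0) for c in D}
SP=M["base"]+[(x,y,z+30) for x,y,z in M["frame"]]
mm={c:cv2.morphologyEx(st[c].astype(np.uint8),cv2.MORPH_OPEN,np.ones((3,3))) for c in D}
for fz in(0,None):
    r=fit(D,SP,mm,(653,-152,-.1,0),fixz=fz); print("base+frame",np.round(r[0],3),np.round(r[1],3))
E
python3 f0.py
```

```text
cup [ 652.77  -151.644    0.      66.   ] [0.097 0.141]
cup [ 651.983 -150.59     0.      69.761] [0.093 0.086]
core [ 6.51835e+02 -1.51091e+02 -2.09000e-01  5.20000e+01] [0.08  0.198]
core [ 6.51815e+02 -1.50206e+02 -1.96000e-01  5.41940e+01] [0.087 0.185]
frame [ 6.53116e+02 -1.52011e+02 -2.18000e-01  3.00000e+01] [0.052 0.054]
frame [ 6.52570e+02 -1.51334e+02 -2.19000e-01  3.17460e+01] [0.049 0.05 ]
stand [483.532 -15.545   0.      0.   ] [0.059 0.073]
stand [483.012 -14.821   0.      3.928] [0.048 0.061]
rest [6.53156e+02 1.64245e+02 2.37000e-01 0.00000e+00] [0.064 0.051]
   z free [6.51814e+02 1.65124e+02 2.40000e-01 3.48000e+00] [0.055 0.044]
mat [ 4.51379e+02 -2.94535e+02 -1.58000e-01  0.00000e+00] [0.022 0.089]
   z free [ 4.51058e+02 -2.93233e+02 -1.59000e-01  4.49400e+00] [0.018 0.084]
rack [4.47707e+02 2.98453e+02 2.50000e-01 0.00000e+00] [0.065 0.104]
   z free [ 4.48317e+02  2.97497e+02  2.33000e-01 -8.17500e+00] [0.042 0.082]
jar [758.611  12.571   0.      0.   ] [0.129 0.114]
jar [ 7.58646e+02  1.24170e+01  0.00000e+00 -1.45000e-01] [0.127 0.116]
base+frame [ 6.52636e+02 -1.50019e+02 -2.13000e-01  0.00000e+00] [0.388 0.033]
base+frame [ 6.52906e+02 -1.50541e+02 -2.15000e-01 -5.70000e-01] [0.387 0.034]
```

```bash
cat > f1.py <<'E'
from fit import *
import sys
D=pickle.load(open("d0.pkl","rb"))
Q={"mat":(451,-294,-.16,0),"stand":(483.5,-15,0,0),"rest":(653,164.5,.238,0),"rack":(448,298,.24,0),"cup":(653,-151,0,66)}
H={"mat":((100,120,60),(125,255,255)),"stand":((20,100,60),(34,255,255)),"rest":((5,60,60),(25,255,255)),"cup":((174,130,60),(6,255,255)),"rack":((0,0,115),(180,60,255))}
for l,q in Q.items():
    mk={}
    for c in D:
        hsv=cv2.cvtColor(D[c]["image"],cv2.COLOR_RGB2HSV); lo,hi=H[l]
        m=cv2.inRange(hsv,lo,hi) if lo[0]<hi[0] else cv2.inRange(hsv,(lo[0],)+lo[1:],(180,)+hi[1:])|cv2.inRange(hsv,(0,)+lo[1:],hi)
        roi=np.zeros_like(m); cv2.fillConvexPoly(roi,np.int32(cv2.convexHull(np.float32(proj(D[c],W(M[l],q))))),1); roi=cv2.dilate(roi,np.ones((9,9)))
        m=((m>0)&(roi>0)).astype(np.uint8)
        n,lab,st,_=cv2.connectedComponentsWithStats(m); 
        mk[c]=m*0
        for i in range(1,n):
            if st[i,4]>=(25): mk[c][lab==i]=1
    for fz in(q[3],None):
        r=fit(D,M[l],mk,q,fixz=fz,turn=l not in("cup","stand")); print(l,np.round(r[0],3),np.round(r[1],3))
    for c in D:
        r=fit(D,M[l],mk,q,fixz=q[3],cams=(c,),turn=l not in("cup","stand")); print("   ",c,np.round(r[0],3),np.round(r[1],3))
# frame: bright white pixels; base+frame: greenish/white
for l,P,q,f in (("frame",M["frame"],(653,-152,-.217,30),lambda h,i:(h[...,1]<35)&(h[...,2]>200)),):
    mk={}
    for c in D:
        i=D[c]["image"]; h=cv2.cvtColor(i,cv2.COLOR_RGB2HSV)
        roi=np.zeros(i.shape[:2],np.uint8); cv2.fillConvexPoly(roi,np.int32(cv2.convexHull(np.float32(proj(D[c],W(M["base"],(653,-152,-.217,20)))))),1)
        m=f(h,i)&(cv2.dilate(roi,np.ones((5,5)))>0); mk[c]=m
        b=(i.min(2)>110)&(cv2.dilate(roi,np.ones((15,15)))>0)
        D[c]["b"]=b; print(c,m.sum(),b.sum())
    r=fit(D,[p for p in P if True],mk,q,fixz=30); print(l,np.round(r[0],3),np.round(r[1],3))
SP=M["base"]+[(x,y,z+30) for x,y,z in M["frame"]]
r=fit(D,SP,{c:D[c]["b"] for c in D},(653,-152,-.217,0),fixz=0); print("stack",np.round(r[0],3),np.round(r[1],3))
vis=[]
for c,(y0,x0,s) in {"top":(125,260,1),"side":(100,220,1)}.items():
    v=D[c]["image"][...,::-1].copy(); v=cv2.resize(v,None,fx=3,fy=3,interpolation=cv2.INTER_CUBIC)
    for l,q in (("base",r[0]),("frame",(*r[0][:3],30)),("core",(*r[0][:3],52)),("cup",(*r[0][:3],66))):
        cv2.polylines(v,[np.int32(cv2.convexHull(np.float32((proj(D[c],W(M[l],q))+.5)*3-.5)))],1,(255,0,255),1)
    vis.append(v[y0*3:(y0+110)*3,x0*3:(x0+130)*3])
cv2.imwrite("pics/fit1.png",np.hstack(vis))
E
python3 f1.py
```

```text
mat [ 4.52618e+02 -2.94739e+02 -1.61000e-01  0.00000e+00] [0.041 0.051]
mat [ 4.52112e+02 -2.92615e+02 -1.56000e-01  3.89300e+00] [0.017 0.016]
    top [ 4.50808e+02 -2.93390e+02 -1.55000e-01  0.00000e+00] [0.01]
    side [ 4.54149e+02 -2.96611e+02 -1.59000e-01  0.00000e+00] [0.015]
stand [485.465 -17.526   0.      0.   ] [0.877 0.026]
stand [486.325 -18.413   0.     -1.157] [0.873 0.029]
    top [493.323 -18.445   0.      0.   ] [0.873]
    side [485.631 -17.688   0.      0.   ] [0.026]
rest [6.53386e+02 1.63742e+02 2.29000e-01 0.00000e+00] [0.068 0.051]
rest [6.50899e+02 1.65675e+02 2.32000e-01 6.01500e+00] [0.053 0.031]
    top [6.50911e+02 1.65066e+02 2.13000e-01 0.00000e+00] [0.059]
    side [6.55178e+02 1.63276e+02 2.33000e-01 0.00000e+00] [0.041]
rack [4.39171e+02 3.05412e+02 2.60000e-01 0.00000e+00] [0.338 0.29 ]
rack [4.40642e+02 3.00733e+02 2.44000e-01 3.12940e+01] [0.302 0.26 ]
    top [4.37580e+02 3.06102e+02 2.14000e-01 0.00000e+00] [0.337]
    side [4.37019e+02 3.04665e+02 2.70000e-01 0.00000e+00] [0.289]
cup [ 652.987 -153.131    0.      66.   ] [0.114 0.19 ]
cup [ 651.981 -151.467    0.      71.821] [0.116 0.083]
    top [ 651.487 -151.721    0.      66.   ] [0.1]
    side [ 657.397 -157.188    0.      66.   ] [0.064]
top 1412 4207
side 679 3178
frame [ 6.48217e+02 -1.44732e+02 -1.38000e-01  3.00000e+01] [0.314 0.205]
stack [ 6.44540e+02 -1.47364e+02  3.70000e-02  0.00000e+00] [0.48  0.447]
```

View pics/fit1.png

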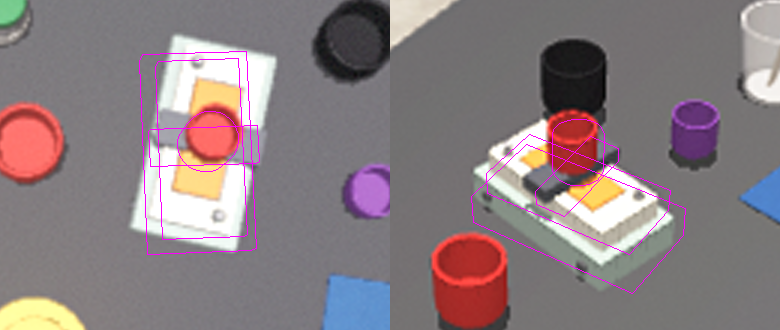

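The first overlay for the base and frame is off: that colour threshold leaked onto the table. The network-mask fit gave yaw −0.217. Every height fitted from two views comes out about 4 mm high, which is a shared offset between the cameras, and the text's heights are confirmed within it. I'll refine from the top view and overlay again.

```bash
cat > f2.py <<'E'
from fit import *
D=pickle.load(open("d0.pkl","rb"))
d=D["top"]; i=d["image"]; h=cv2.cvtColor(i,cv2.COLOR_RGB2HSV); d["mask"]
def roi(P,q,k):
    r=np.zeros(i.shape[:2],np.uint8); cv2.fillConvexPoly(r,np.int32(cv2.convexHull(np.float32(proj(d,W(P,q))))),1); return cv2.dilate(r,np.ones((k,k)))>0
SP=M["base"]+[(x,y,z+30) for x,y,z in M["frame"]]
q=(652.5,-151.5,-.217,0); R={}
bg=i.astype(int).mean(2)
print("table rgb",i[200,230],"base",h[205,310],"rack",i[256,142])
g=np.abs(bg)>125
F={"frame":(M["frame"],(652.5,-151.5,-.217,30),None),"mat":(M["mat"],(451,-294,-.16,0),(h[...,0]>100)&(h[...,0]<125)&(h[...,1]>120)),
"stand":(M["stand"],(483.5,-15,0,0),(h[...,0]>18)&(h[...,0]<38)&(h[...,1]>90)),
"rest":(M["rest"],(652,164.5,.235,0),(h[...,0]>3)&(h[...,0]<28)&(h[...,1]>45)),
"rack":(M["rack"],(448,298,.24,0),bg>120),"base":(SP,q,bg>125),"cup":(M["cup"],(652,-151,0,66),((h[...,0]>170)|(h[...,0]<7))&(h[...,1]>120))}
for l,(P,q,m) in F.items():
    k=13
    if m is None: m=d["mask"]["frame"][0][1]
    m=(m&roi(P,q,k)).astype(np.uint8)
    n,lab,st,_=cv2.connectedComponentsWithStats(m); m=np.uint8(np.isin(lab,[j for j in range(1,n) if st[j,4]>20]))
    r=fit(D,P,{"top":m},q,fixz=q[3],cams=("top",),turn=l not in("cup","stand")); R[l]=r[0]; print(l,m.sum(),np.round(r[0],3),np.round(r[1],3))
    r=fit(D,P,{"top":pick(D,"top",l,np.mean(np.nonzero(m)[::-1],axis=1))},q,fixz=q[3],cams=("top",),turn=l not in("cup","stand")); print("    net",np.round(r[0],3),np.round(r[1],3))
R["core"]=(*R["base"][:3],52); R["frame"]=(*R["base"][:3],30)
v=cv2.resize(i[:,:,::-1],None,fx=4,fy=4,interpolation=cv2.INTER_CUBIC); T=[]
def poly(P,q):
    for c in (P,): cv2.polylines(v,[np.int32(cv2.convexHull(np.float32((proj(d,W(P,q))+.5)*4-.5)))],1,(255,0,255),1)
for l,q in R.items(): poly(M[l],q)
poly(box(76,12,36,36,0,30),R["rest"]);poly(box(76,12,36,36,0,-30),R["rest"]);poly(cyl(30,35,35),R["stand"]);poly(cyl(45,0,6),R["stand"]);poly(box(94,40,52,52),(*R["base"][:3],0))
for x,y in((327,171),(271,242),(385,256),(198,173),(142,256)): T.append(v[(y-32)*4:(y+32)*4,(x-32)*4:(x+32)*4])
T.append(T[0]*0)
for t in (2,4):pass
cv2.imwrite("pics/fit2.png",np.vstack([np.hstack(T[:3]),np.hstack(T[3:])]))
E
python3 f2.py
```

```text
table rgb [128 122 125] base [150   4 126] rack [239 234 236]
frame 856 [ 6.51732e+02 -1.51836e+02 -2.12000e-01  3.00000e+01] [0.046]
    net [ 6.51732e+02 -1.51836e+02 -2.12000e-01  3.00000e+01] [0.046]
mat 3127 [ 4.50887e+02 -2.93357e+02 -1.57000e-01  0.00000e+00] [0.008]
    net [ 4.50881e+02 -2.94596e+02 -1.59000e-01  0.00000e+00] [0.021]
stand 1069 [481.439 -15.169   0.      0.   ] [0.063]
    net [481.007 -15.18    0.      0.   ] [0.032]
rest 1728 [6.51670e+02 1.65479e+02 2.26000e-01 0.00000e+00] [0.079]
    net [6.51313e+02 1.64226e+02 2.26000e-01 0.00000e+00] [0.053]
rack 4012 [4.33380e+02 3.12527e+02 2.25000e-01 0.00000e+00] [0.426]
    net [4.48300e+02 2.95321e+02 2.46000e-01 0.00000e+00] [0.049]
base 3016 [ 6.51651e+02 -1.50496e+02 -1.56000e-01  0.00000e+00] [0.316]
    net [ 6.52272e+02 -1.50494e+02 -2.16000e-01  0.00000e+00] [0.081]
cup 271 [ 651.483 -151.651    0.      66.   ] [0.098]
    net [ 651.301 -152.052    0.      66.   ] [0.066]
```

View pics/fit2.png

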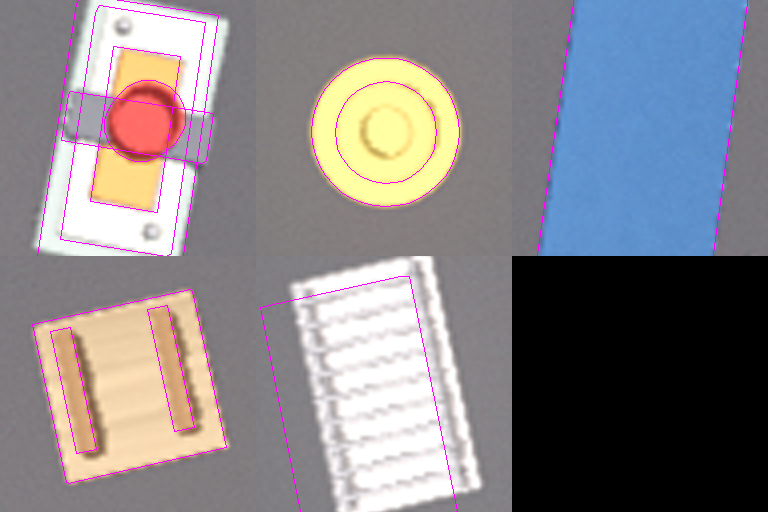

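Stand, mat and rest overlays fit well. The base/frame yaw and the rack were spoiled by the table's brightness, so I'll refit those with a higher threshold.

```bash
sed -i 's/"rack":(M\["rack"\],(448,298,.24,0),bg>120)/"rack":(M["rack"],(448,296,.24,0),bg>165)/; s/(SP,q,bg>125)/(SP,q,bg>165)/; s/fit2.png/fit3.png/' f2.py
sed -i 's/^F={"frame".*$/F={"frame":(M["frame"],(652.5,-151.5,-.217,30),None),/;s/^"stand".*$//;s/^"rest".*$//' f2.py
sed -i 's/^poly(box(76.*$/poly(box(94,40,52,52),(*R["base"][:3],0))/; s/for x,y in((327.*: T/for x,y in((327,171),(142,256)): T/; s/^cv2.imwrite.*/cv2.imwrite("pics\/fit3.png",np.hstack(T))/' f2.py; sed -i 's/^T.append.*//' f2.py
python3 f2.py
```

```text
table rgb [128 122 125] base [150   4 126] rack [239 234 236]
frame 856 [ 6.51732e+02 -1.51836e+02 -2.12000e-01  3.00000e+01] [0.046]
    net [ 6.51732e+02 -1.51836e+02 -2.12000e-01  3.00000e+01] [0.046]
rack 2243 [4.47606e+02 2.96683e+02 2.39000e-01 0.00000e+00] [0.029]
    net [4.48243e+02 2.96245e+02 2.50000e-01 0.00000e+00] [0.049]
base 1948 [ 6.52770e+02 -1.52069e+02 -2.09000e-01  0.00000e+00] [0.048]
    net [666.729 -94.277  -1.786   0.   ] [0.93]
cup 271 [ 651.483 -151.651    0.      66.   ] [0.098]
    net [ 651.301 -152.052    0.      66.   ] [0.066]
```

View pics/fit3.png

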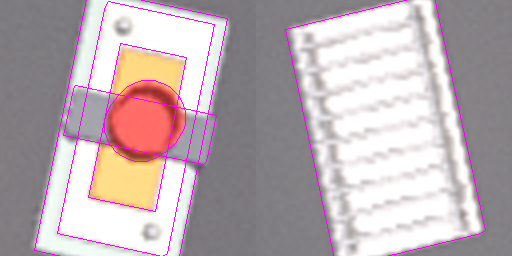

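```bash
cat > go.py <<'E'
# python3 go.py x y z psi : shift (cm) and yaw in tool axes from the present pose
from rig import *
import sys,numpy as np
from scipy.spatial.transform import Rotation as R
s=sense(); r=R.from_quat(s["eef_rot"]); X=r.as_matrix()[:,0]; psi=np.arctan2(X[1],X[0])
print("t",round(s["time"],2),"tcp",np.round(s["eef_pos"],1),"psi",round(psi,4),"tilt",np.round(r.as_matrix()[2,:2],4),"F",np.round(s["ft_force"],1),"w",round(s["grip_width"],1))
if len(sys.argv)>4:
    t=np.array(sys.argv[1:4],float); p=float(sys.argv[4])
    print("shift cm",np.round(r.inv().apply(t-s["eef_pos"])/10,2),"yaw",round((psi-p+np.pi)%(2*np.pi)-np.pi,3))
E
python3 go.py 652 -152 130 1.359
```

```text
t 3.2 tcp [ 178.6 -650.9  218.6] psi 0.2679 tilt [ 0.     -0.0001] F [ 0.4 -0.4 -0. ] w 92.8
shift cm [ 58.85 -35.58   8.87] yaw -1.091
```

drive_tool --targets '[{"x": 58.85, "y": -35.58, "z": 6, "yaw": -1.091, "hand": 1}, {"x": 58.85, "y": -35.58, "z": 6, "yaw": -1.091, "hand": 1}, {"x": 58.85, "y": -35.58, "z": 6, "yaw": -1.091, "hand": 1}, {"x": 58.85, "y": -35.58, "z": 6, "yaw": -1.091, "hand": 1}, {"x": 58.85, "y": -35.58, "z": 6, "yaw": -1.091, "hand": 1}, {"x": 58.85, "y": -35.58, "z": 6, "yaw": -1.091, "hand": 1}, {"x": 58.85, "y": -35.58, "z": 6, "yaw": -1.091, "hand": 1}, {"x": 58.85, "y": -35.58, "z": 6, "yaw": -1.091, "hand": 1}, {"x": 58.85, "y": -35.58, "z": 6, "yaw": -1.091, "hand": 1}, {"x": 58.85, "y": -35.58, "z": 6, "yaw": -1.091, "hand": 1}, {"x": 58.85, "y": -35.58, "z": 6, "yaw": -1.091, "hand": 1}, {"x": 58.85, "y": -35.58, "z": 6, "yaw": -1.091, "hand": 1}, {"x": 58.85, "y": -35.58, "z": 6, "yaw": -1.091, "hand": 1}, {"x": 58.85, "y": -35.58, "z": 6, "yaw": -1.091, "hand": 1}, {"x": 58.85, "y": -35.58, "z": 6, "yaw": -1.091, "hand": 1}, {"x": 58.85, "y": -35.58, "z": 6, "yaw": -1.091, "hand": 1}, {"x": 58.85, "y": -35.58, "z": 6, "yaw": -1.091, "hand": 1}, {"x": 58.85, "y": -35.58, "z": 6, "yaw": -1.091, "hand": 1}, {"x": 58.85, "y": -35.58, "z": 6, "yaw": -1.091, "hand": 1}, {"x": 58.85, "y": -35.58, "z": 6, "yaw": -1.091, "hand": 1}]'

```text
time: 4.87
eef_pos: [651.6, -152.5, 158.6]
eef_rot: [0.778, 0.628, -0.0, -0.0]
ft_force: [0.1, 0.5, -0.3]
grip_width: 93.1
gripper_force: 0.0
```

```bash
python3 go.py 652 -152 70 1.359
```

```text
t 4.87 tcp [ 651.6 -152.5  158.6] psi 1.3589 tilt [-0.0002 -0.0003] F [ 0.1  0.5 -0.3] w 93.1
shift cm [0.06 0.03 8.86] yaw -0.0
```

Down over the cup, then grip.

drive_tool --targets '[{"x": 0, "y": 0, "z": 3, "yaw": 0, "hand": 1}, {"x": 0, "y": 0, "z": 6, "yaw": 0, "hand": 1}, {"x": 0, "y": 0, "z": 8, "yaw": 0, "hand": 1}, {"x": 0, "y": 0, "z": 8.8, "yaw": 0, "hand": 1}, {"x": 0, "y": 0, "z": 8.8, "yaw": 0, "hand": 0.2}, {"x": 0, "y": 0, "z": 8.8, "yaw": 0, "hand": -0.1}, {"x": 0, "y": 0, "z": 8.8, "yaw": 0, "hand": -0.2}, {"x": 0, "y": 0, "z": 8.8, "yaw": 0, "hand": -0.4}, {"x": 0, "y": 0, "z": 8.8, "yaw": 0, "hand": -0.4}, {"x": 0, "y": 0, "z": 8.8, "yaw": 0, "hand": -0.4}, {"x": 0, "y": 0, "z": 8.8, "yaw": 0, "hand": -0.4}, {"x": 0, "y": 0, "z": 8.8, "yaw": 0, "hand": -0.4}]' --force 12

```text
time: 5.87
eef_pos: [652.1, -152.1, 70.9]
eef_rot: [0.778, 0.628, 0.0, 0.0]
ft_force: [0.2, 0.6, 0.2]
grip_width: 43.9
gripper_force: 0.0
```

drive_tool --targets '[{"z": 0, "hand": -0.6}, {"z": 0, "hand": -0.6}, {"z": 0, "hand": -0.6}, {"z": 0, "hand": -0.6}, {"z": 0, "hand": -0.6}, {"z": 0, "hand": -0.6}]' --force 12

```text
invalid input at $.targets[0]: expected keys x, y, z, yaw, hand
```

drive_tool --targets '[{"x": 0, "y": 0, "z": 0, "yaw": 0, "hand": -0.6}, {"x": 0, "y": 0, "z": 0, "yaw": 0, "hand": -0.6}, {"x": 0, "y": 0, "z": 0, "yaw": 0, "hand": -0.6}, {"x": 0, "y": 0, "z": 0, "yaw": 0, "hand": -0.6}, {"x": 0, "y": 0, "z": 0, "yaw": 0, "hand": -0.6}]' --force 12

```text
time: 6.28
eef_pos: [652.1, -152.1, 70.8]
eef_rot: [0.778, 0.628, 0.0, 0.0]
ft_force: [-0.3, 0.7, 2.8]
grip_width: 42.3
gripper_force: 12.0
```

drive_tool --targets '[{"x": 0, "y": 0, "z": -0.5, "yaw": 0, "hand": -0.6}, {"x": 0, "y": 0, "z": -1.2, "yaw": 0, "hand": -0.6}, {"x": 0, "y": 0, "z": -2.2, "yaw": 0, "hand": -0.6}, {"x": 0, "y": 0, "z": -3.5, "yaw": 0, "hand": -0.6}, {"x": 0, "y": 0, "z": -5, "yaw": 0, "hand": -0.6}, {"x": 0, "y": 0, "z": -6.5, "yaw": 0, "hand": -0.6}, {"x": 0, "y": 0, "z": -8, "yaw": 0, "hand": -0.6}, {"x": 0, "y": 0, "z": -8.5, "yaw": 0, "hand": -0.6}, {"x": 0, "y": 0, "z": -8.5, "yaw": 0, "hand": -0.6}]' --force 12

```text
time: 7.03
eef_pos: [652.6, -152.3, 158.1]
eef_rot: [0.778, 0.628, 0.001, 0.001]
ft_force: [-0.3, 0.1, -0.5]
grip_width: 42.2
gripper_force: 12.0
```

```bash
python3 go.py 481.5 -15.2 80 1.359; python3 grab.py d1.pkl cup
python3 - <<'E'
from fit import *
D=pickle.load(open("d1.pkl","rb"))
for c in D:
    q=(652,-152,0,151); mk={c:pick(D,c,"cup",proj(D[c],W([(0,0,18)],q))[0])}
    print(c,[np.round(v,1) for v in fit(D,M["cup"],mk,q,fixz=151.5,cams=(c,),turn=False)])
a=cv2.resize(D["side"]["image"][60:260,180:400,::-1],(660,600),interpolation=cv2.INTER_CUBIC); cv2.imwrite("pics/lift1.png",a)
E
```

```text
t 7.03 tcp [ 652.6 -152.3  158.1] psi 1.3588 tilt [-0.0002  0.003 ] F [-0.3  0.1 -0.5] w 42.2
shift cm [  9.8  -19.64   7.75] yaw -0.0
top cup [(0.82, 503, [268, 172])]
side cup [(0.86, 691, [245, 193]), (0.82, 249, [278, 119]), (0.79, 243, [321, 142]), (0.51, 197, [280, 133])]
top [array([ 652. , -152. ,    0. ,  151.5]), array([1.])]
side [array([ 655.2, -152.7,    0. ,  151.5]), array([0.4])]
```

View pics/lift1.png

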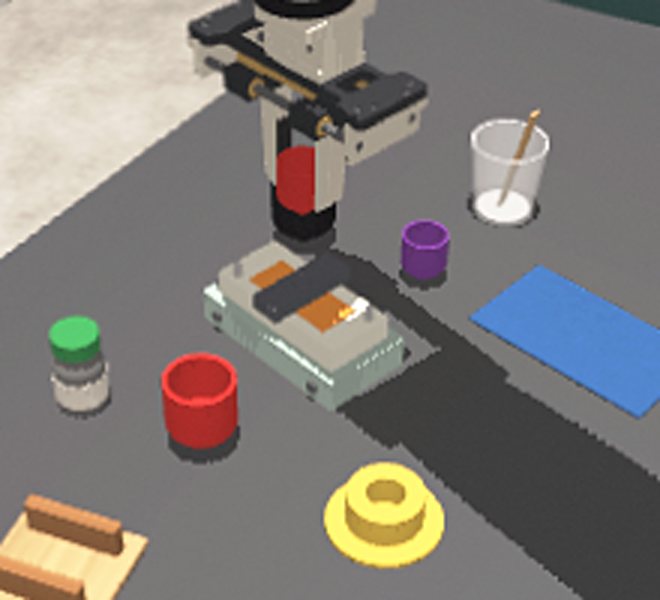

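Side view: the cup is held level in the fingers at (296,180). The bar, frame and buffer stayed in place. Next, carry it to the stand.

drive_tool --targets '[{"x": 0.5, "y": -1, "z": 0, "yaw": 0, "hand": -0.6}, {"x": 1.5, "y": -3, "z": 0, "yaw": 0, "hand": -0.6}, {"x": 3, "y": -6, "z": 0, "yaw": 0, "hand": -0.6}, {"x": 4.5, "y": -9, "z": 0, "yaw": 0, "hand": -0.6}, {"x": 6, "y": -12, "z": 0.5, "yaw": 0, "hand": -0.6}, {"x": 7.5, "y": -15, "z": 1.5, "yaw": 0, "hand": -0.6}, {"x": 8.8, "y": -17.6, "z": 3, "yaw": 0, "hand": -0.6}, {"x": 9.5, "y": -19, "z": 5, "yaw": 0, "hand": -0.6}, {"x": 9.8, "y": -19.64, "z": 7, "yaw": 0, "hand": -0.6}, {"x": 9.8, "y": -19.64, "z": 8, "yaw": 0, "hand": -0.6}, {"x": 9.8, "y": -19.64, "z": 8.5, "yaw": 0, "hand": -0.6}, {"x": 9.8, "y": -19.64, "z": 8.5, "yaw": 0, "hand": -0.6}, {"x": 9.8, "y": -19.64, "z": 8.5, "yaw": 0, "hand": -0.6}]'

```text
time: 8.32
eef_pos: [481.1, -15.3, 71.2]
eef_rot: [0.778, 0.628, 0.0, 0.0]
ft_force: [-0.1, -0.1, 0.1]
grip_width: 42.1
gripper_force: 12.0
```

```bash
python3 go.py 481.8 -15.2 40.3 1.359
python3 - <<'E'
from rig import *
import cv2,pickle
D={c:read_camera(c) for c in("side","top")}
pickle.dump(D,open("d2.pkl","wb"))
im=D["side"]["image"]; t=D["top"]["image"]
a=cv2.resize(im[150:270,240:370,::-1],(520,480),interpolation=cv2.INTER_CUBIC); cv2.imwrite("pics/stand1.png",a)
E
```

```text
t 8.32 tcp [481.1 -15.3  71.2] psi 1.3584 tilt [0.     0.0002] F [-0.1 -0.1  0.1] w 42.1
shift cm [0.03 0.06 3.09] yaw -0.001
```

View pics/stand1.png

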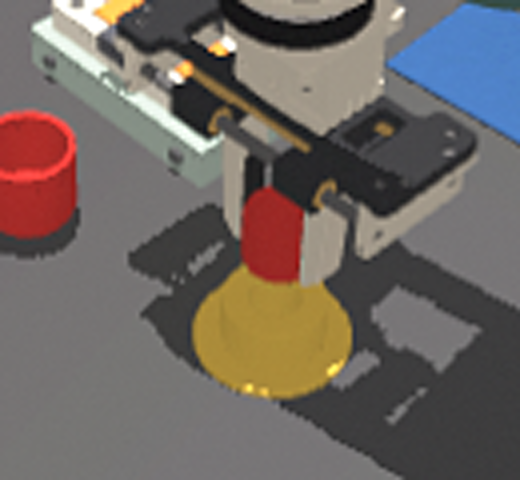

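The cup hangs over the tube at (275,240), above the foot centre at (272,330). Lowering it now.

drive_tool --targets '[{"x": 0, "y": 0.05, "z": 0.8, "yaw": 0, "hand": -0.6}, {"x": 0, "y": 0.05, "z": 1.6, "yaw": 0, "hand": -0.6}, {"x": 0, "y": 0.05, "z": 2.3, "yaw": 0, "hand": -0.6}, {"x": 0, "y": 0.05, "z": 2.7, "yaw": 0, "hand": -0.6}, {"x": 0, "y": 0.05, "z": 2.95, "yaw": 0, "hand": -0.6}, {"x": 0, "y": 0.05, "z": 3.0, "yaw": 0, "hand": -0.6}, {"x": 0, "y": 0.05, "z": 3.05, "yaw": 0, "hand": -0.6}, {"x": 0, "y": 0.05, "z": 3.1, "yaw": 0, "hand": -0.6}, {"x": 0, "y": 0.05, "z": 3.1, "yaw": 0, "hand": -0.6}]'

```text
time: 9.17
eef_pos: [481.2, -15.1, 39.9]
eef_rot: [0.778, 0.628, 0.0, 0.0]
ft_force: [-0.4, -0.3, -0.9]
grip_width: 41.9
gripper_force: 12.0
```

drive_tool --targets '[{"x": 0, "y": 0, "z": 0.04, "yaw": 0, "hand": -0.6}, {"x": 0, "y": 0, "z": 0.08, "yaw": 0, "hand": -0.6}, {"x": 0, "y": 0, "z": 0.08, "yaw": 0, "hand": -0.6}, {"x": 0, "y": 0, "z": 0.08, "yaw": 0, "hand": -0.6}]'

```text
time: 9.5
eef_pos: [481.3, -15.1, 39.7]
eef_rot: [0.778, 0.628, 0.0, 0.0]
ft_force: [-3.8, 0.9, 9.0]
grip_width: 42.4
gripper_force: 12.0
```

Contact (9 N) at the expected height. Release and rise.

drive_tool --targets '[{"x": 0, "y": 0, "z": -0.06, "yaw": 0, "hand": -0.3}, {"x": 0, "y": 0, "z": -0.06, "yaw": 0, "hand": 0}, {"x": 0, "y": 0, "z": -0.06, "yaw": 0, "hand": 0.3}, {"x": 0, "y": 0, "z": -0.06, "yaw": 0, "hand": 0.5}, {"x": 0, "y": 0, "z": -0.06, "yaw": 0, "hand": 0.5}, {"x": 0, "y": 0, "z": -2, "yaw": 0, "hand": 0.5}, {"x": 0, "y": 0, "z": -6, "yaw": 0, "hand": 0.5}, {"x": -2, "y": 5, "z": -9, "yaw": 0, "hand": 0.5}, {"x": -6, "y": 12, "z": -9, "yaw": 0, "hand": 0.5}, {"x": -9.8, "y": 19.64, "z": -9, "yaw": 0, "hand": 0.5}, {"x": -9.8, "y": 19.64, "z": -9, "yaw": 0, "hand": 0.5}, {"x": -9.8, "y": 19.64, "z": -9, "yaw": 0, "hand": 0.5}, {"x": -9.8, "y": 19.64, "z": -9, "yaw": 0, "hand": 0.5}]'

```text
time: 10.58
eef_pos: [655.0, -155.2, 128.1]
eef_rot: [0.778, 0.628, -0.0, 0.0]
ft_force: [0.4, -0.1, 0.4]
grip_width: 69.9
gripper_force: 0.0
```

```bash
python3 go.py 652 -152 54.5 1.359; python3 grab.py d3.pkl cup,stand
python3 - <<'E'
from fit import *
D=pickle.load(open("d3.pkl","rb"))
for c in D:
    for l,q,z in(("cup",(481,-15,0,35),35),("stand",(481,-15,0,0),0)):
        mk={c:pick(D,c,l,proj(D[c],W([(0,0,18)],q))[0])}
        print(c,l,[np.round(v,2) for v in fit(D,M[l],mk,q,fixz=z,cams=(c,),turn=False)])
a=[cv2.resize(D[c]["image"][y:y+70,x:x+70,::-1],(400,400),interpolation=cv2.INTER_CUBIC) for c,x,y in(("top",236,207),("side",272,195))]
cv2.imwrite("pics/stand2.png",np.hstack(a))
E
```

```text
t 10.58 tcp [ 655.  -155.2  128.1] psi 1.3574 tilt [-0.0004  0.    ] F [ 0.4 -0.1  0.4] w 69.9
shift cm [ 0.25 -0.36  7.36] yaw -0.002
top cup [(0.66, 268, [271, 243])]
top stand [(0.66, 712, [270, 242])]
side cup [(0.79, 671, [246, 193]), (0.77, 412, [279, 127]), (0.74, 404, [308, 218]), (0.49, 273, [321, 142])]
side stand [(0.78, 724, [307, 236]), (0.75, 392, [309, 218])]
top cup [array([480.39, -15.69,   0.  ,  35.  ]), array([0.07])]
top stand [array([480.9 , -15.04,   0.  ,   0.  ]), array([0.05])]
side cup [array([484.43, -16.98,   0.  ,  35.  ]), array([0.05])]
side stand [array([484.4 , -16.32,   0.  ,   0.  ]), array([0.2])]
```

View pics/stand2.png

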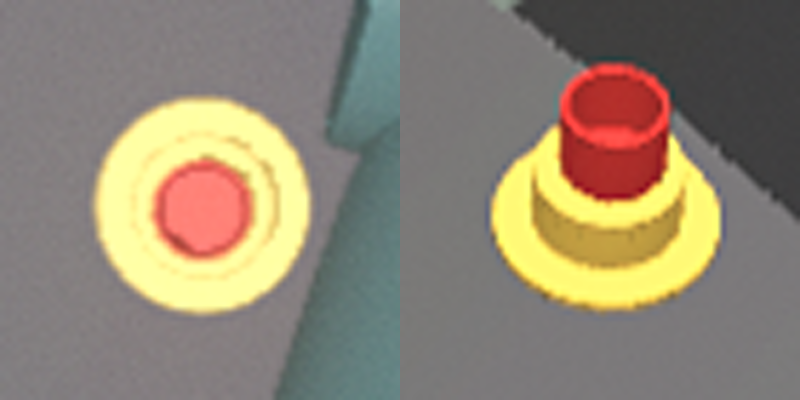

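Top crop: the cup is centred on the ring at (203,208), within 1 mm by both cameras. The side crop shows it seated level. Next, the core bar.

drive_tool --targets '[{"x": 0.3, "y": -0.36, "z": 2.5, "yaw": 0, "hand": 0.4}, {"x": 0.3, "y": -0.36, "z": 5, "yaw": 0, "hand": 0.4}, {"x": 0.3, "y": -0.36, "z": 6.5, "yaw": 0, "hand": 0.4}, {"x": 0.3, "y": -0.36, "z": 7.2, "yaw": 0, "hand": 0.2}, {"x": 0.3, "y": -0.36, "z": 7.36, "yaw": 0, "hand": 0}, {"x": 0.3, "y": -0.36, "z": 7.36, "yaw": 0, "hand": -0.2}, {"x": 0.3, "y": -0.36, "z": 7.36, "yaw": 0, "hand": -0.3}, {"x": 0.3, "y": -0.36, "z": 7.36, "yaw": 0, "hand": -0.6}, {"x": 0.3, "y": -0.36, "z": 7.36, "yaw": 0, "hand": -0.8}, {"x": 0.3, "y": -0.36, "z": 7.36, "yaw": 0, "hand": -0.8}, {"x": 0.3, "y": -0.36, "z": 7.36, "yaw": 0, "hand": -0.8}, {"x": 0.3, "y": -0.36, "z": 7.36, "yaw": 0, "hand": -0.8}, {"x": 0.3, "y": -0.36, "z": 7.36, "yaw": 0, "hand": -0.8}, {"x": 0.3, "y": -0.36, "z": 7.36, "yaw": 0, "hand": -0.8}, {"x": 0.3, "y": -0.36, "z": 7.36, "yaw": 0, "hand": -0.8}]' --force 25

```text
time: 12.13
eef_pos: [650.1, -148.7, 56.3]
eef_rot: [0.778, 0.628, 0.0, 0.001]
ft_force: [-0.0, -0.3, 5.1]
grip_width: 27.6
gripper_force: 25.0
```

```bash
python3 go.py
```

```text
t 12.13 tcp [ 650.1 -148.7   56.3] psi 1.3588 tilt [-0.0001  0.0016] F [-0.  -0.3  5.1] w 27.6
```

Width 27.6 mm, so the bar is held. The tool sits about 2 mm off along the base x and about 2 mm off along the bar, because the earlier move hadn't settled. I'll shift it back 2 mm to centre the plug in its bore, then lift straight up.

drive_tool --targets '[{"x": 0, "y": 0.1, "z": 0, "yaw": 0, "hand": -0.8}, {"x": 0, "y": 0.2, "z": 0, "yaw": 0, "hand": -0.8}, {"x": 0, "y": 0.2, "z": -0.3, "yaw": 0, "hand": -0.8}, {"x": 0, "y": 0.2, "z": -0.8, "yaw": 0, "hand": -0.8}, {"x": 0, "y": 0.2, "z": -1.5, "yaw": 0, "hand": -0.8}, {"x": 0, "y": 0.2, "z": -2.5, "yaw": 0, "hand": -0.8}, {"x": 0, "y": 0.2, "z": -4, "yaw": 0, "hand": -0.8}, {"x": 0, "y": 0.2, "z": -6, "yaw": 0, "hand": -0.8}, {"x": 0, "y": 0.2, "z": -8.5, "yaw": 0, "hand": -0.8}, {"x": 0, "y": 0.2, "z": -10.5, "yaw": 0, "hand": -0.8}, {"x": 0, "y": 0.2, "z": -11, "yaw": 0, "hand": -0.8}, {"x": 0, "y": 0.2, "z": -11, "yaw": 0, "hand": -0.8}, {"x": 0, "y": 0.2, "z": -11, "yaw": 0, "hand": -0.8}]'

```text
time: 13.22
eef_pos: [651.4, -148.9, 164.9]
eef_rot: [0.778, 0.628, -0.0, -0.0]
ft_force: [-0.3, 0.5, -1.4]
grip_width: 27.4
gripper_force: 25.0
```

```bash
python3 go.py 652.5 167.3 80 1.797; python3 grab.py d4.pkl core,casting,frame
python3 - <<'E'
from fit import *
D=pickle.load(open("d4.pkl","rb"))
c="side"
for nm,q,l in(("core",(652,-151.5,-.212,164),"core"),("frame",(652,-152,-.212,30),"frame")):
    mk={c:pick(D,c,l,proj(D[c],W([(0,0,5)],q))[0])}; print(nm,[np.round(v,2) for v in fit(D,M[l],mk,q,fixz=q[3],cams=(c,))])
a=cv2.resize(D["side"]["image"][60:220,190:390,::-1],(700,560),interpolation=cv2.INTER_CUBIC); cv2.imwrite("pics/lift2.png",a)
E
```

```text
t 13.22 tcp [ 651.4 -148.9  164.9] psi 1.3588 tilt [ 0.     -0.0001] F [-0.3  0.5 -1.4] w 27.4
shift cm [30.94 -6.54  8.49] yaw -0.438
top core []
top casting []
top frame [(0.43, 29, [332, 181]), (0.36, 47, [337, 182])]
side core [(0.87, 297, [277, 122]), (0.39, 3261, [233, 343])]
side casting [(0.61, 367, [280, 158])]
side frame [(0.58, 947, [280, 162])]
core [array([ 6.4791e+02, -1.4617e+02, -2.5000e-01,  1.6400e+02]), array([0.17])]
frame [array([ 6.5461e+02, -1.5140e+02, -2.3000e-01,  3.0000e+01]), array([0.08])]
```

View pics/lift2.png

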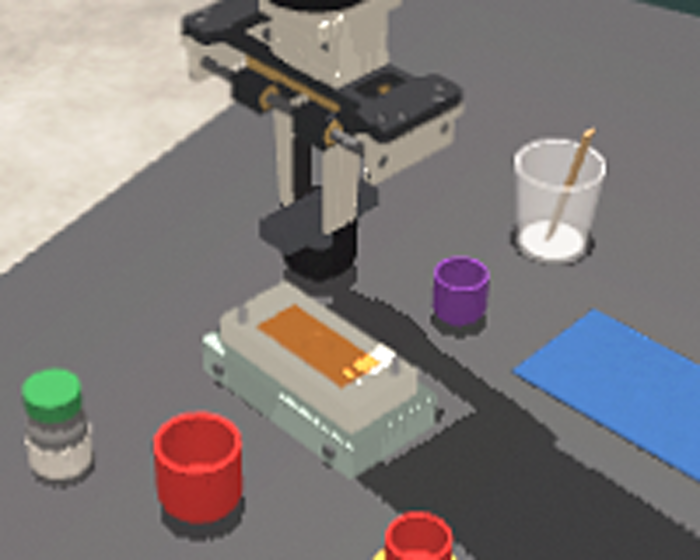

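The bar is lifted level at (318,220) and the buffer and frame stayed in the base. Carrying it to the rest.

drive_tool --targets '[{"x": 1, "y": -0.2, "z": 0, "yaw": 0, "hand": -0.8}, {"x": 3, "y": -0.6, "z": 0, "yaw": 0, "hand": -0.8}, {"x": 6, "y": -1.2, "z": 0, "yaw": -0.05, "hand": -0.8}, {"x": 9, "y": -1.9, "z": 0, "yaw": -0.1, "hand": -0.8}, {"x": 12, "y": -2.5, "z": 0, "yaw": -0.15, "hand": -0.8}, {"x": 15, "y": -3.2, "z": 0, "yaw": -0.2, "hand": -0.8}, {"x": 18, "y": -3.8, "z": 0, "yaw": -0.25, "hand": -0.8}, {"x": 21, "y": -4.5, "z": 0, "yaw": -0.3, "hand": -0.8}, {"x": 24, "y": -5.1, "z": 0, "yaw": -0.35, "hand": -0.8}, {"x": 27, "y": -5.8, "z": 1, "yaw": -0.4, "hand": -0.8}, {"x": 29.5, "y": -6.3, "z": 3, "yaw": -0.438, "hand": -0.8}, {"x": 30.7, "y": -6.55, "z": 5, "yaw": -0.438, "hand": -0.8}, {"x": 30.9, "y": -6.62, "z": 7, "yaw": -0.438, "hand": -0.8}, {"x": 30.9, "y": -6.62, "z": 9, "yaw": -0.438, "hand": -0.8}, {"x": 30.9, "y": -6.62, "z": 10, "yaw": -0.438, "hand": -0.8}, {"x": 30.9, "y": -6.62, "z": 10.3, "yaw": -0.438, "hand": -0.8}, {"x": 30.9, "y": -6.62, "z": 10.3, "yaw": -0.438, "hand": -0.8}, {"x": 30.9, "y": -6.62, "z": 10.3, "yaw": -0.438, "hand": -0.8}]'

```text
time: 15.12
eef_pos: [652.3, 167.1, 63.5]
eef_rot: [0.623, 0.782, 0.0, 0.0]
ft_force: [-0.7, -0.3, -2.1]
grip_width: 27.6
gripper_force: 25.0
```

```bash
python3 go.py 651.7 167.2 40.3 1.797; python3 grab.py d5.pkl core,rest
python3 - <<'E'
from fit import *
D=pickle.load(open("d5.pkl","rb")); c="side"
for l,q in(("core",(652,165,.226,57)),("rest",(652,165,.226,0))):
    mk={c:pick(D,c,l,proj(D[c],W([(0,0,5)],q))[0])}; print(l,[np.round(v,2) for v in fit(D,M[l],mk,q,fixz=q[3],cams=(c,))])
a=cv2.resize(D["side"]["image"][170:290,140:270,::-1],(650,600),interpolation=cv2.INTER_CUBIC); cv2.imwrite("pics/rest1.png",a)
E
```

```text
t 15.12 tcp [652.3 167.1  63.5] psi 1.7965 tilt [0.     0.0012] F [-0.7 -0.3 -2.1] w 27.6
shift cm [ 0.02 -0.06  2.32] yaw -0.0
top core []
top rest [(0.48, 237, [205, 179])]
side core [(0.63, 273, [190, 236])]
side rest [(0.95, 1451, [200, 252]), (0.38, 93, [211, 179])]
core [array([6.5592e+02, 1.6085e+02, 1.8000e-01, 5.7000e+01]), array([0.22])]
rest [array([6.5240e+02, 1.6441e+02, 2.4000e-01, 0.0000e+00]), array([0.14])]
```

View pics/rest1.png

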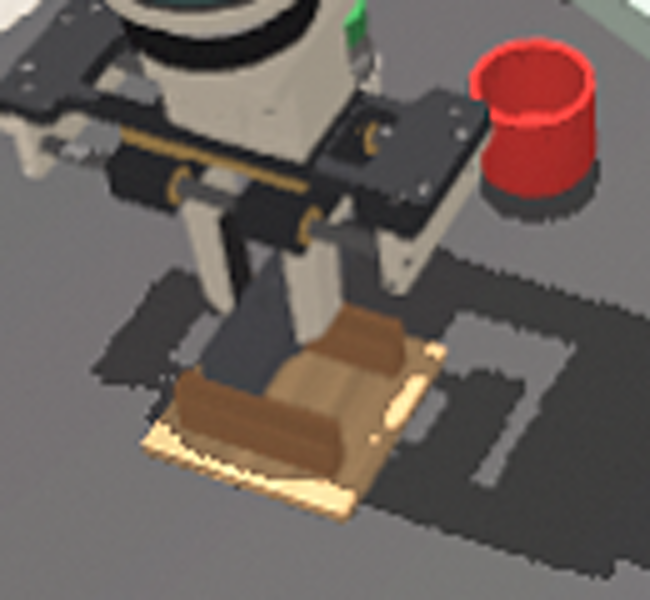

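Run:
```python
from fit import *
D=pickle.load(open("d5.pkl","rb")); c="side"; d=D[c]
v=cv2.resize(d["image"][170:290,140:270,::-1],(650,600),interpolation=cv2.INTER_CUBIC)
def poly(P,q,col): cv2.polylines(v,[np.int32(cv2.convexHull(np.float32((proj(d,W(P,q))+.5-[140,170])*5-.5)))],1,col,1)
q=(652.4,165,.226,59.2)
poly(box(28,84,0,0),q,(255,0,255));poly(box(28,84,14,14),q,(255,0,255));poly(cyl(9,-18,-18),q,(0,255,0))
poly(box(76,12,36,36,0,30),(652.4,165,.226,0),(0,255,255));poly(box(76,12,36,36,0,-30),(652.4,165,.226,0),(0,255,255));poly(box(100,100,0,0),(652.4,165,.226,0),(0,255,255))
cv2.imwrite("pics/rest2.png",v)
```

```text
(no output)
```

View pics/rest2.png

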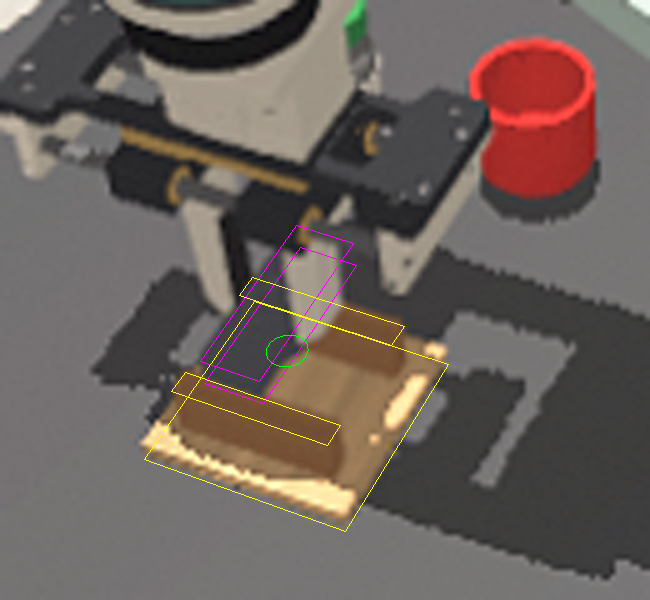

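The model overlay of the bar (magenta, near end at about (235,390)) matches the picture over the rest. Lowering.

drive_tool --targets '[{"x": 0, "y": -0.05, "z": 0.6, "yaw": 0, "hand": -0.8}, {"x": 0, "y": -0.05, "z": 1.2, "yaw": 0, "hand": -0.8}, {"x": 0, "y": -0.05, "z": 1.6, "yaw": 0, "hand": -0.8}, {"x": 0, "y": -0.05, "z": 1.7, "yaw": 0, "hand": -0.8}, {"x": 0, "y": -0.05, "z": 1.75, "yaw": 0, "hand": -0.8}, {"x": 0, "y": -0.05, "z": 1.8, "yaw": 0, "hand": -0.8}, {"x": 0, "y": -0.05, "z": 1.8, "yaw": 0, "hand": -0.8}, {"x": 0, "y": -0.05, "z": 1.8, "yaw": 0, "hand": -0.8}]'

```text
time: 16.08
eef_pos: [651.4, 167.0, 44.4]
eef_rot: [0.623, 0.782, 0.0, 0.0]
ft_force: [0.6, 0.2, 0.0]
grip_width: 27.7
gripper_force: 25.0
```

drive_tool --targets '[{"x": 0, "y": 0, "z": 0.15, "yaw": 0, "hand": -0.8}, {"x": 0, "y": 0, "z": 0.25, "yaw": 0, "hand": -0.8}, {"x": 0, "y": 0, "z": 0.33, "yaw": 0, "hand": -0.8}, {"x": 0, "y": 0, "z": 0.4, "yaw": 0, "hand": -0.8}, {"x": 0, "y": 0, "z": 0.4, "yaw": 0, "hand": -0.8}, {"x": 0, "y": 0, "z": 0.4, "yaw": 0, "hand": -0.8}]'

```text
time: 16.58
eef_pos: [651.3, 167.0, 40.3]
eef_rot: [0.623, 0.782, 0.0, 0.0]
ft_force: [-1.2, 0.2, 1.7]
grip_width: 27.8
gripper_force: 25.0
```

drive_tool --targets '[{"x": 0, "y": 0, "z": 0.04, "yaw": 0, "hand": -0.8}, {"x": 0, "y": 0, "z": 0.07, "yaw": 0, "hand": -0.8}, {"x": 0, "y": 0, "z": 0.07, "yaw": 0, "hand": -0.8}, {"x": 0, "y": 0, "z": 0.07, "yaw": 0, "hand": -0.8}]'

```text
time: 16.92
eef_pos: [651.4, 167.0, 40.3]
eef_rot: [0.623, 0.782, 0.0, 0.0]
ft_force: [-4.3, -0.3, 7.3]
grip_width: 27.9
gripper_force: 25.0
```

Contact. Release, rise and back off so the cameras can see.

drive_tool --targets '[{"x": 0, "y": 0, "z": -0.05, "yaw": 0, "hand": -0.6}, {"x": 0, "y": 0, "z": -0.05, "yaw": 0, "hand": -0.4}, {"x": 0, "y": 0, "z": -0.05, "yaw": 0, "hand": -0.2}, {"x": 0, "y": 0, "z": -0.05, "yaw": 0, "hand": 0}, {"x": 0, "y": 0, "z": -0.05, "yaw": 0, "hand": 0}, {"x": 0, "y": 0, "z": -2, "yaw": 0, "hand": 0}, {"x": 0, "y": 0, "z": -6, "yaw": 0, "hand": 0.3}, {"x": 0, "y": 0, "z": -10, "yaw": 0, "hand": 1}, {"x": -5, "y": 0, "z": -12, "yaw": 0.1, "hand": 1}, {"x": -9, "y": 0, "z": -12, "yaw": 0.2, "hand": 1}, {"x": -13, "y": 0, "z": -12, "yaw": 0.3, "hand": 1}, {"x": -17, "y": 0, "z": -12, "yaw": 0.4, "hand": 1}, {"x": -20, "y": 0, "z": -12, "yaw": 0.5, "hand": 1}, {"x": -20, "y": 0, "z": -12, "yaw": 0.6, "hand": 1}, {"x": -20, "y": 0, "z": -12, "yaw": 0.6, "hand": 1}, {"x": -20, "y": 0, "z": -12, "yaw": 0.6, "hand": 1}]'

```text
time: 18.25
eef_pos: [696.1, -27.9, 159.3]
eef_rot: [0.825, 0.564, -0.0, -0.0]
ft_force: [-0.4, -0.1, 0.8]
grip_width: 92.9
gripper_force: 0.0
```

```bash
python3 go.py 652 -152 120 -0.212; python3 grab.py d6.pkl core,rest,frame,casting
python3 - <<'E'
from fit import *
D=pickle.load(open("d6.pkl","rb"))
for c in D:
  for l,q in(("core",(652,165,.226,36)),("rest",(652,165,.226,0)),("frame",(652,-152,-.212,30))):
    try: mk={c:pick(D,c,l,proj(D[c],W([(0,0,5)],q))[0])}; print(c,l,[np.round(v,2) for v in fit(D,M[l] if l!="rest" else box(100,100,0,8)+M[l],mk,q,fixz=q[3],cams=(c,))])
    except Exception as e: print(c,l,e)
a=[cv2.resize(D[c]["image"][y:y+80,x:x+80,::-1],(400,400),interpolation=cv2.INTER_CUBIC) for c,x,y in(("top",158,133),("side",158,205))]
cv2.imwrite("pics/rest3.png",np.hstack(a))
E
```

```text
t 18.25 tcp [696.1 -27.9 159.3] psi 1.1994 tilt [ 0.0001 -0.0004] F [-0.4 -0.1  0.8] w 92.9
shift cm [-13.16   0.4    3.93] yaw 1.411
top core [(0.68, 440, [195, 171])]
top rest [(0.71, 1236, [199, 173])]
top frame [(0.77, 467, [337, 166])]
top casting [(0.85, 314, [331, 169]), (0.32, 340, [339, 180])]
side core [(0.85, 514, [196, 238])]
side rest [(0.77, 1299, [199, 251])]
side frame [(0.58, 848, [280, 162])]
side casting [(0.94, 334, [280, 158])]
top core [array([6.5196e+02, 1.6477e+02, 2.3000e-01, 3.6000e+01]), array([0.1])]
top rest [array([6.5037e+02, 1.6447e+02, 2.3000e-01, 0.0000e+00]), array([0.06])]
top frame [array([ 6.5325e+02, -1.5381e+02, -2.7000e-01,  3.0000e+01]), array([0.74])]
side core [array([6.5410e+02, 1.6303e+02, 2.3000e-01, 3.6000e+01]), array([0.09])]
side rest [array([6.5413e+02, 1.6346e+02, 2.4000e-01, 0.0000e+00]), array([0.04])]
side frame [array([ 6.5521e+02, -1.5242e+02, -2.3000e-01,  3.0000e+01]), array([0.05])]
```

View pics/rest3.png

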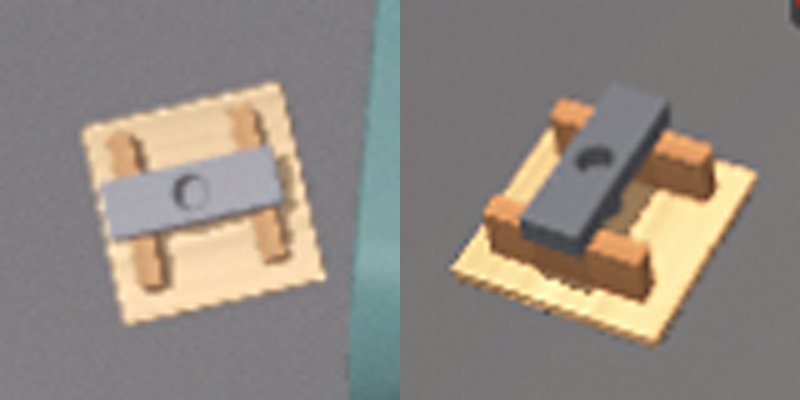

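The bar lies across both rails in both crops (top about (190,190), side about (597,165)), squared up, with the plug between the rails. It's centred within about 1.5 mm by both views. Next is the frame: move over it, squared to yaw −0.215.

drive_tool --targets '[{"x": -4, "y": 0.1, "z": 0, "yaw": 0.12, "hand": 1}, {"x": -8, "y": 0.2, "z": 0, "yaw": 0.24, "hand": 1}, {"x": -12, "y": 0.3, "z": 0, "yaw": 0.36, "hand": 1}, {"x": -13.1, "y": 0.41, "z": 0, "yaw": 0.48, "hand": 1}, {"x": -13.1, "y": 0.41, "z": 0, "yaw": 0.6, "hand": 1}, {"x": -13.1, "y": 0.41, "z": 0, "yaw": 0.72, "hand": 1}, {"x": -13.1, "y": 0.41, "z": 0, "yaw": 0.84, "hand": 1}, {"x": -13.1, "y": 0.41, "z": 1, "yaw": 0.96, "hand": 1}, {"x": -13.1, "y": 0.41, "z": 2, "yaw": 1.08, "hand": 1}, {"x": -13.1, "y": 0.41, "z": 3, "yaw": 1.2, "hand": 1}, {"x": -13.1, "y": 0.41, "z": 4, "yaw": 1.32, "hand": 1}, {"x": -13.1, "y": 0.41, "z": 6, "yaw": 1.414, "hand": 1}, {"x": -13.1, "y": 0.41, "z": 7.5, "yaw": 1.414, "hand": 1}, {"x": -13.1, "y": 0.41, "z": 7.9, "yaw": 1.414, "hand": 1}, {"x": -13.1, "y": 0.41, "z": 7.9, "yaw": 1.414, "hand": 1}, {"x": -13.1, "y": 0.41, "z": 7.9, "yaw": 1.414, "hand": 1}, {"x": -13.1, "y": 0.41, "z": 7.9, "yaw": 1.414, "hand": 1}]'

```text
time: 20.17
eef_pos: [652.6, -151.5, 81.8]
eef_rot: [0.994, -0.108, 0.001, 0.0]
ft_force: [0.1, -0.4, -0.4]
grip_width: 92.9
gripper_force: 0.0
```

```bash
python3 go.py 652.3 -151.6 34 -0.215
```

```text
t 20.17 tcp [ 652.6 -151.5   81.8] psi -0.2156 tilt [0.0014 0.0001] F [ 0.1 -0.4 -0.4] w 92.9
shift cm [-0.03  0.01  4.78] yaw -0.001
```

drive_tool --targets '[{"x": 0, "y": 0, "z": 1.5, "yaw": 0, "hand": 1}, {"x": 0, "y": 0, "z": 3, "yaw": 0, "hand": 1}, {"x": 0, "y": 0, "z": 4.2, "yaw": 0, "hand": 1}, {"x": 0, "y": 0, "z": 4.6, "yaw": 0, "hand": 0.9}, {"x": 0, "y": 0, "z": 4.6, "yaw": 0, "hand": 0.7}, {"x": 0, "y": 0, "z": 4.6, "yaw": 0, "hand": 0.5}, {"x": 0, "y": 0, "z": 4.6, "yaw": 0, "hand": 0.4}, {"x": 0, "y": 0, "z": 4.6, "yaw": 0, "hand": 0.3}, {"x": 0, "y": 0, "z": 4.6, "yaw": 0, "hand": 0.1}, {"x": 0, "y": 0, "z": 4.6, "yaw": 0, "hand": 0.1}, {"x": 0, "y": 0, "z": 4.6, "yaw": 0, "hand": 0.1}, {"x": 0, "y": 0, "z": 4.6, "yaw": 0, "hand": 0.1}, {"x": 0, "y": 0, "z": 4.6, "yaw": 0, "hand": 0.1}]' --force 35

```text
time: 21.25
eef_pos: [652.5, -151.5, 35.3]
eef_rot: [0.994, -0.108, 0.001, 0.0]
ft_force: [-0.3, 0.1, 6.2]
grip_width: 63.5
gripper_force: 35.0
```

```bash
python3 go.py
```

```text
t 21.25 tcp [ 652.5 -151.5   35.3] psi -0.2172 tilt [0.001  0.0001] F [-0.3  0.1  6.2] w 63.5
```

Frame held (63.5 mm). Lift straight up, slowly past the pins.

drive_tool --targets '[{"x": 0, "y": 0, "z": -0.2, "yaw": 0, "hand": 0.1}, {"x": 0, "y": 0, "z": -0.6, "yaw": 0, "hand": 0.1}, {"x": 0, "y": 0, "z": -1.2, "yaw": 0, "hand": 0.1}, {"x": 0, "y": 0, "z": -1.8, "yaw": 0, "hand": 0.1}, {"x": 0, "y": 0, "z": -2.5, "yaw": 0, "hand": 0.1}, {"x": 0, "y": 0, "z": -3.2, "yaw": 0, "hand": 0.1}, {"x": 0, "y": 0, "z": -4, "yaw": 0, "hand": 0.1}, {"x": 0, "y": 0, "z": -5, "yaw": 0, "hand": 0.1}, {"x": 0, "y": 0, "z": -6.5, "yaw": 0, "hand": 0.1}, {"x": 0, "y": 0, "z": -8, "yaw": 0, "hand": 0.1}, {"x": 0, "y": 0, "z": -9, "yaw": 0, "hand": 0.1}, {"x": 0, "y": 0, "z": -9, "yaw": 0, "hand": 0.1}, {"x": 0, "y": 0, "z": -9, "yaw": 0, "hand": 0.1}, {"x": 0, "y": 0, "z": -9, "yaw": 0, "hand": 0.1}]'

```text
time: 22.42
eef_pos: [651.9, -151.3, 124.0]
eef_rot: [0.994, -0.108, -0.0, -0.0]
ft_force: [-1.4, 0.3, -0.7]
grip_width: 63.7
gripper_force: 35.0
```

```bash
python3 go.py 451.6 -292.9 60 -0.158; python3 grab.py d7.pkl frame,casting,base
python3 - <<'E'
from fit import *
D=pickle.load(open("d7.pkl","rb"))
for c in D:
  for l,q,z in(("frame",(652,-152,-.215,120),120),("casting",(652,-152,-.215,22),22)):
    try: mk={c:pick(D,c,l,proj(D[c],W([(0,0,15)],q))[0])}; print(c,l,[np.round(v,2) for v in fit(D,M[l] if l!="casting" else box(90,36,8,30),mk,q,fixz=z,cams=(c,))])
    except Exception as e: print(c,l,e)
E
```

```text
t 22.42 tcp [ 651.9 -151.3  124. ] psi -0.2172 tilt [-0.0007 -0.    ] F [-1.4  0.3 -0.7] w 63.7
shift cm [-16.5   18.14   6.41] yaw -0.059
top frame [(0.63, 353, [332, 190])]
top casting [(0.71, 154, [328, 180])]
top base [(0.69, 136, [333, 187])]
side frame [(0.96, 929, [286, 136])]
side casting [(0.85, 620, [281, 162])]
side base [(0.89, 1256, [280, 173]), (0.71, 589, [280, 161])]
top frame [array([ 6.5071e+02, -1.5143e+02, -2.1000e-01,  1.2000e+02]), array([1.09])]
top casting [array([ 6.6113e+02, -1.5315e+02, -1.5000e-01,  2.2000e+01]), array([1.33])]
side frame [array([ 6.5231e+02, -1.4905e+02, -2.1000e-01,  1.2000e+02]), array([0.11])]
side casting [array([ 6.5132e+02, -1.5045e+02, -2.2000e-01,  2.2000e+01]), array([0.14])]
```

The frame is up, and the buffer stayed in its pocket (side fit at 22 mm). Carrying it to the mat.

drive_tool --targets '[{"x": -0.8, "y": 0.9, "z": 0, "yaw": 0, "hand": 0.1}, {"x": -2.5, "y": 2.7, "z": 0, "yaw": 0, "hand": 0.1}, {"x": -4.5, "y": 5, "z": 0, "yaw": -0.02, "hand": 0.1}, {"x": -6.5, "y": 7.2, "z": 0, "yaw": -0.03, "hand": 0.1}, {"x": -8.5, "y": 9.4, "z": 0, "yaw": -0.04, "hand": 0.1}, {"x": -10.5, "y": 11.6, "z": 0, "yaw": -0.05, "hand": 0.1}, {"x": -12.5, "y": 13.8, "z": 0.5, "yaw": -0.059, "hand": 0.1}, {"x": -14.5, "y": 16, "z": 1.5, "yaw": -0.059, "hand": 0.1}, {"x": -15.8, "y": 17.5, "z": 3, "yaw": -0.059, "hand": 0.1}, {"x": -16.4, "y": 18.1, "z": 5, "yaw": -0.059, "hand": 0.1}, {"x": -16.49, "y": 18.15, "z": 7, "yaw": -0.059, "hand": 0.1}, {"x": -16.49, "y": 18.15, "z": 8.5, "yaw": -0.059, "hand": 0.1}, {"x": -16.49, "y": 18.15, "z": 9.3, "yaw": -0.059, "hand": 0.1}, {"x": -16.49, "y": 18.15, "z": 9.5, "yaw": -0.059, "hand": 0.1}, {"x": -16.49, "y": 18.15, "z": 9.5, "yaw": -0.059, "hand": 0.1}, {"x": -16.49, "y": 18.15, "z": 9.5, "yaw": -0.059, "hand": 0.1}]'

```text
time: 24.15
eef_pos: [452.3, -293.3, 30.5]
eef_rot: [0.997, -0.079, 0.0, 0.0]
ft_force: [-0.2, -0.3, 0.1]
grip_width: 63.9
gripper_force: 35.0
```

```bash
python3 go.py 451.7 -293 9.5 -0.158; python3 grab.py d8.pkl frame,mat
python3 - <<'E'
from fit import *
D=pickle.load(open("d8.pkl","rb"))
for c in D:
  for l,q,z in(("frame",(452,-293,-.158,26),26),("mat",(452,-293,-.158,0),0)):
    try: mk={c:pick(D,c,l,proj(D[c],W([(0,0,5)],q))[0])}; print(c,l,[np.round(v,2) for v in fit(D,M[l],mk,q,fixz=z,cams=(c,))])
    except Exception as e: print(c,l,e)
E
```

```text
t 24.15 tcp [ 452.3 -293.3   30.5] psi -0.158 tilt [0.0009 0.0005] F [-0.2 -0.3  0.1] w 63.9
shift cm [-0.07 -0.02  2.1 ] yaw 0.0
top frame [(0.75, 174, [386, 234])]
top mat [(0.82, 705, [380, 248])]
side frame [(0.94, 771, [381, 165])]
side mat [(0.83, 1139, [376, 178])]
top frame [array([ 4.5255e+02, -2.9224e+02, -1.6000e-01,  2.6000e+01]), array([1.29])]
top mat [array([ 4.5086e+02, -2.9080e+02, -1.3000e-01,  0.0000e+00]), array([0.09])]
side frame [array([ 4.5358e+02, -2.9221e+02, -1.6000e-01,  2.6000e+01]), array([0.15])]
side mat [array([ 4.5380e+02, -2.9214e+02, -1.5000e-01,  0.0000e+00]), array([0.13])]
```

Aligned (side fits agree within 0.5 mm). Lower it.

drive_tool --targets '[{"x": -0.03, "y": 0, "z": 0.6, "yaw": 0, "hand": 0.1}, {"x": -0.03, "y": 0, "z": 1.2, "yaw": 0, "hand": 0.1}, {"x": -0.03, "y": 0, "z": 1.6, "yaw": 0, "hand": 0.1}, {"x": -0.03, "y": 0, "z": 1.85, "yaw": 0, "hand": 0.1}, {"x": -0.03, "y": 0, "z": 1.95, "yaw": 0, "hand": 0.1}, {"x": -0.03, "y": 0, "z": 2.05, "yaw": 0, "hand": 0.1}, {"x": -0.03, "y": 0, "z": 2.1, "yaw": 0, "hand": 0.1}, {"x": -0.03, "y": 0, "z": 2.1, "yaw": 0, "hand": 0.1}, {"x": -0.03, "y": 0, "z": 2.1, "yaw": 0, "hand": 0.1}]'

```text
time: 25.2
eef_pos: [451.9, -293.2, 9.2]
eef_rot: [0.997, -0.079, 0.0, 0.0]
ft_force: [-3.6, 2.1, 7.1]
grip_width: 63.6
gripper_force: 35.0
```

drive_tool --targets '[{"x": 0, "y": 0, "z": -0.05, "yaw": 0, "hand": 0.4}, {"x": 0, "y": 0, "z": -0.05, "yaw": 0, "hand": 0.5}, {"x": 0, "y": 0, "z": -0.05, "yaw": 0, "hand": 0.7}, {"x": 0, "y": 0, "z": -0.05, "yaw": 0, "hand": 0.9}, {"x": 0, "y": 0, "z": -0.05, "yaw": 0, "hand": 0.9}, {"x": 0, "y": 0, "z": -2, "yaw": 0, "hand": 0.9}, {"x": 0, "y": 0, "z": -6, "yaw": 0, "hand": 0.9}, {"x": 0, "y": 0, "z": -10, "yaw": 0, "hand": 0.9}, {"x": 0.5, "y": -4, "z": -14, "yaw": 0, "hand": 0.9}, {"x": 1, "y": -8, "z": -14, "yaw": 0, "hand": 0.9}, {"x": 1.5, "y": -12, "z": -14, "yaw": 0, "hand": 0.9}, {"x": 2, "y": -16, "z": -14, "yaw": 0, "hand": 0.9}, {"x": 2.5, "y": -20, "z": -14, "yaw": 0, "hand": 0.9}, {"x": 3, "y": -24, "z": -14, "yaw": 0, "hand": 0.9}, {"x": 3, "y": -24, "z": -14, "yaw": 0, "hand": 0.9}, {"x": 3, "y": -24, "z": -14, "yaw": 0, "hand": 0.9}]'

```text
time: 26.53
eef_pos: [519.5, -58.7, 148.5]
eef_rot: [0.997, -0.077, -0.0, -0.0]
ft_force: [-0.5, 0.1, 0.2]
grip_width: 88.4
gripper_force: 0.0
```

```bash
python3 go.py 652.3 -151.6 80 -0.215; python3 grab.py d9.pkl frame,mat,casting,base
cat > f9.py <<'E'
from fit import *
D=pickle.load(open("d9.pkl","rb"))
h={c:cv2.cvtColor(D[c]["image"],cv2.COLOR_RGB2HSV) for c in D}
def col(c,P,q,f):
    r=np.zeros((384,512),np.uint8); cv2.fillConvexPoly(r,np.int32(cv2.convexHull(np.float32(proj(D[c],W(P,q))))),1); r=cv2.dilate(r,np.ones((7,7)))
    m=cv2.morphologyEx(np.uint8(f(h[c]))&r,cv2.MORPH_OPEN,np.ones((2,2))); return m
C={"mat":lambda h:(h[...,0]>100)&(h[...,0]<125)&(h[...,1]>110),"frame":lambda h:(h[...,1]<40)&(h[...,2]>175),"casting":lambda h:(h[...,0]>5)&(h[...,0]<28)&(h[...,1]>60)}
for c in D:
  for l,P,q in(("frame",M["frame"],(452,-293,-.158,4)),("mat",M["mat"],(452,-293,-.158,0)),("casting",box(90,36,8,30),(652,-151.6,-.215,22))):
    for k in("net","col"):
      try:
        m=pick(D,c,l,proj(D[c],W([(0,0,10)],q))[0]) if k=="net" else col(c,P,q,C[l])
        print(c,l,k,[np.round(v,3) for v in fit(D,P,{c:m},q,fixz=q[3],cams=(c,))])
      except Exception as e: print(c,l,k,e)
E
python3 f9.py
```

```text
t 26.53 tcp [519.5 -58.7 148.5] psi -0.1546 tilt [-0.0001 -0.0002] F [-0.5  0.1  0.2] w 88.4
shift cm [14.55  7.14  6.84] yaw 0.06
top frame [(0.59, 1201, [386, 256]), (0.32, 1107, [200, 174])]
top mat [(0.96, 2143, [385, 256]), (0.38, 1231, [386, 256])]
top casting [(0.82, 552, [328, 171])]
top base [(0.62, 1323, [328, 163]), (0.53, 1989, [384, 255])]
side frame [(0.94, 1162, [376, 168])]
side mat [(0.91, 731, [378, 178])]
side casting [(0.88, 352, [275, 161]), (0.51, 797, [306, 235])]
side base [(0.83, 1217, [280, 174]), (0.73, 520, [196, 238]), (0.66, 349, [275, 161])]
top frame net [array([ 4.51405e+02, -2.93425e+02, -1.56000e-01,  4.00000e+00]), array([0.063])]
top frame col [array([ 4.48775e+02, -2.96852e+02, -1.57000e-01,  4.00000e+00]), array([0.036])]
top mat net [array([ 4.50966e+02, -2.93909e+02, -1.48000e-01,  0.00000e+00]), array([0.038])]
top mat col [array([ 4.48350e+02, -2.95556e+02, -1.52000e-01,  0.00000e+00]), array([0.013])]
top casting net [array([ 6.51134e+02, -1.51131e+02, -2.12000e-01,  2.20000e+01]), array([0.058])]
top casting col [array([ 6.48729e+02, -1.53901e+02, -2.07000e-01,  2.20000e+01]), array([0.075])]
side frame net [array([ 4.53621e+02, -2.95356e+02, -1.68000e-01,  4.00000e+00]), array([0.076])]
side frame col [array([ 4.50657e+02, -2.94620e+02, -1.79000e-01,  4.00000e+00]), array([0.06])]
side mat net [array([ 4.52328e+02, -2.94732e+02, -1.47000e-01,  0.00000e+00]), array([0.233])]
side mat col [array([ 4.50735e+02, -2.93466e+02, -1.42000e-01,  0.00000e+00]), array([0.237])]
side casting net [array([ 6.59730e+02, -1.43068e+02, -5.61000e-01,  2.20000e+01]), array([0.414])]
side casting col [array([ 6.53752e+02, -1.48861e+02, -1.44000e-01,  2.20000e+01]), array([0.112])]
```

Frame against mat in the top view is within 1.5 mm and 0.005 rad. The buffer is at (652, −151), yaw −0.212. Going to it.

drive_tool --targets '[{"x": 3.5, "y": 1.7, "z": 0, "yaw": 0.03, "hand": 0.5}, {"x": 7, "y": 3.5, "z": 0, "yaw": 0.057, "hand": 0.4}, {"x": 10.5, "y": 5.2, "z": 1, "yaw": 0.057, "hand": 0.3}, {"x": 13.5, "y": 6.7, "z": 3, "yaw": 0.057, "hand": 0.3}, {"x": 14.52, "y": 7.1, "z": 5, "yaw": 0.057, "hand": 0.3}, {"x": 14.52, "y": 7.1, "z": 7, "yaw": 0.057, "hand": 0.3}, {"x": 14.52, "y": 7.1, "z": 7, "yaw": 0.057, "hand": 0.3}, {"x": 14.52, "y": 7.1, "z": 7, "yaw": 0.057, "hand": 0.3}, {"x": 14.52, "y": 7.1, "z": 7, "yaw": 0.057, "hand": 0.3}]' --force 20

```text
time: 27.78
eef_pos: [651.5, -153.8, 80.1]
eef_rot: [0.994, -0.107, 0.001, 0.0]
ft_force: [0.4, 0.1, 0.6]
grip_width: 60.6
gripper_force: 0.0
```

```bash
python3 go.py 652.1 -151.1 33 -0.212
```

```text
t 27.78 tcp [ 651.5 -153.8   80.1] psi -0.2151 tilt [0.0013 0.0001] F [0.4 0.1 0.6] w 60.6
shift cm [-0.01 -0.27  4.71] yaw -0.003
```

drive_tool --targets '[{"x": 0, "y": -0.26, "z": 1.5, "yaw": -0.003, "hand": 0.3}, {"x": 0, "y": -0.26, "z": 3, "yaw": -0.003, "hand": 0.3}, {"x": 0, "y": -0.26, "z": 4.2, "yaw": -0.003, "hand": 0.3}, {"x": 0, "y": -0.26, "z": 4.6, "yaw": -0.003, "hand": 0.2}, {"x": 0, "y": -0.26, "z": 4.6, "yaw": -0.003, "hand": 0.1}, {"x": 0, "y": -0.26, "z": 4.6, "yaw": -0.003, "hand": 0}, {"x": 0, "y": -0.26, "z": 4.6, "yaw": -0.003, "hand": -0.1}, {"x": 0, "y": -0.26, "z": 4.6, "yaw": -0.003, "hand": -0.2}, {"x": 0, "y": -0.26, "z": 4.6, "yaw": -0.003, "hand": -0.4}, {"x": 0, "y": -0.26, "z": 4.6, "yaw": -0.003, "hand": -0.5}, {"x": 0, "y": -0.26, "z": 4.6, "yaw": -0.003, "hand": -0.5}, {"x": 0, "y": -0.26, "z": 4.6, "yaw": -0.003, "hand": -0.5}, {"x": 0, "y": -0.26, "z": 4.6, "yaw": -0.003, "hand": -0.5}]' --force 20

```text
time: 28.87
eef_pos: [651.9, -151.2, 32.6]
eef_rot: [0.994, -0.106, 0.0, 0.0]
ft_force: [-0.3, 0.4, -0.4]
grip_width: 35.6
gripper_force: 20.0
```

```bash
python3 go.py
```

```text
t 28.87 tcp [ 651.9 -151.2   32.6] psi -0.2122 tilt [0.0001 0.    ] F [-0.3  0.4 -0.4] w 35.6
```

drive_tool --targets '[{"x": 0, "y": 0, "z": -0.2, "yaw": 0, "hand": -0.5}, {"x": 0, "y": 0, "z": -0.6, "yaw": 0, "hand": -0.5}, {"x": 0, "y": 0, "z": -1.2, "yaw": 0, "hand": -0.5}, {"x": 0, "y": 0, "z": -2, "yaw": 0, "hand": -0.5}, {"x": 0, "y": 0, "z": -3, "yaw": 0, "hand": -0.5}, {"x": 0, "y": 0, "z": -5, "yaw": 0, "hand": -0.5}, {"x": 0, "y": 0, "z": -7.5, "yaw": 0, "hand": -0.5}, {"x": 0, "y": 0, "z": -10, "yaw": 0, "hand": -0.5}, {"x": 0, "y": 0, "z": -12.5, "yaw": 0, "hand": -0.5}, {"x": 0, "y": 0, "z": -14, "yaw": 0, "hand": -0.5}, {"x": 0, "y": 0, "z": -14.5, "yaw": 0, "hand": -0.5}, {"x": 0, "y": 0, "z": -14.5, "yaw": 0, "hand": -0.5}, {"x": 0, "y": 0, "z": -14.5, "yaw": 0, "hand": -0.5}, {"x": 0, "y": 0, "z": -14.5, "yaw": 0, "hand": -0.5}]'

```text
time: 30.03
eef_pos: [651.4, -151.1, 175.7]
eef_rot: [0.994, -0.106, -0.001, -0.0]
ft_force: [-0.3, 0.4, -0.7]
grip_width: 35.9
gripper_force: 20.0
```

```bash
python3 go.py 448.8 297.1 60 0.243; python3 grab.py d10.pkl casting,base
python3 - <<'E'
from fit import *
D=pickle.load(open("d10.pkl","rb")); c="side"; q=(652,-151,-.212,167)
mk={c:pick(D,c,"casting",proj(D[c],W([(0,0,15)],q))[0])}; print([np.round(v,2) for v in fit(D,M["casting"],mk,q,fixz=167,cams=(c,))])
E
```

```text
t 30.03 tcp [ 651.4 -151.1  175.7] psi -0.2122 tilt [-0.0023 -0.0001] F [-0.3  0.4 -0.7] w 35.9
shift cm [-29.21 -39.55  11.64] yaw -0.455
top casting [(0.53, 242, [334, 178])]
top base [(0.55, 369, [329, 192])]
side casting [(0.8, 448, [284, 117]), (0.64, 1890, [280, 169])]
side base [(0.86, 1955, [280, 169])]
[array([ 6.5523e+02, -1.5193e+02, -2.3000e-01,  1.6700e+02]), array([0.14])]
```

drive_tool --targets '[{"x": -0.6, "y": -0.8, "z": 0, "yaw": 0, "hand": -0.5}, {"x": -1.8, "y": -2.4, "z": 0, "yaw": 0, "hand": -0.5}, {"x": -3.5, "y": -4.8, "z": 0, "yaw": -0.04, "hand": -0.5}, {"x": -5.5, "y": -7.5, "z": 0, "yaw": -0.08, "hand": -0.5}, {"x": -7.5, "y": -10.2, "z": 0, "yaw": -0.12, "hand": -0.5}, {"x": -9.5, "y": -12.9, "z": 0, "yaw": -0.16, "hand": -0.5}, {"x": -11.5, "y": -15.6, "z": 0, "yaw": -0.2, "hand": -0.5}, {"x": -13.5, "y": -18.3, "z": 0, "yaw": -0.24, "hand": -0.5}, {"x": -15.5, "y": -21, "z": 0, "yaw": -0.28, "hand": -0.5}, {"x": -17.5, "y": -23.7, "z": 0, "yaw": -0.32, "hand": -0.5}, {"x": -19.5, "y": -26.4, "z": 0, "yaw": -0.36, "hand": -0.5}, {"x": -21.5, "y": -29.1, "z": 0, "yaw": -0.4, "hand": -0.5}, {"x": -23.5, "y": -31.8, "z": 1, "yaw": -0.44, "hand": -0.5}, {"x": -25.5, "y": -34.5, "z": 3, "yaw": -0.453, "hand": -0.5}, {"x": -27.5, "y": -37.2, "z": 5.5, "yaw": -0.453, "hand": -0.5}, {"x": -28.8, "y": -39, "z": 8, "yaw": -0.453, "hand": -0.5}, {"x": -29.25, "y": -39.54, "z": 10, "yaw": -0.453, "hand": -0.5}, {"x": -29.25, "y": -39.54, "z": 11.5, "yaw": -0.453, "hand": -0.5}, {"x": -29.25, "y": -39.54, "z": 11.8, "yaw": -0.453, "hand": -0.5}, {"x": -29.25, "y": -39.54, "z": 11.8, "yaw": -0.453, "hand": -0.5}]'

```text
time: 32.0
eef_pos: [448.4, 296.8, 58.8]
eef_rot: [0.993, 0.12, -0.001, 0.0]
ft_force: [-0.8, 0.2, -0.7]
grip_width: 35.7
gripper_force: 20.0
```

drive_tool --targets '[{"x": 0, "y": 0, "z": 0, "yaw": 0, "hand": -0.5}, {"x": 0, "y": 0, "z": 0, "yaw": 0, "hand": -0.5}, {"x": 0, "y": 0, "z": 0, "yaw": 0, "hand": -0.5}]'

```text
time: 32.25
eef_pos: [449.8, 296.9, 60.8]
eef_rot: [0.993, 0.12, 0.001, -0.0]
ft_force: [0.0, 1.0, -0.7]
grip_width: 35.6
gripper_force: 20.0
```

```bash
python3 go.py 448.7 297 34.6 0.241; python3 grab.py d11.pkl casting,rack
python3 - <<'E'
from fit import *
D=pickle.load(open("d11.pkl","rb"))
for c in D:
  for l,q in(("casting",(449,297,.241,48)),("rack",(449,297,.241,0))):
    try: mk={c:pick(D,c,l,proj(D[c],W([(0,0,15)],q))[0])}; print(c,l,[np.round(v,2) for v in fit(D,M[l],mk,q,fixz=q[3],cams=(c,))])
    except Exception as e: print(c,l,e)
E
```

```text
t 32.25 tcp [449.8 296.9  60.8] psi 0.2402 tilt [ 0.0017 -0.0005] F [ 0.   1.  -0.7] w 35.6
shift cm [-0.11 -0.03  2.62] yaw -0.001
top casting []
top rack [(0.56, 546, [148, 250]), (0.31, 833, [270, 242])]
side casting [(0.57, 484, [245, 330])]
side rack [(0.7, 1831, [240, 352])]
top casting min() iterable argument is empty
top rack [array([4.5315e+02, 2.8341e+02, 1.2000e-01, 0.0000e+00]), array([0.72])]
side casting [array([4.5219e+02, 2.9794e+02, 3.3000e-01, 4.8000e+01]), array([0.83])]
side rack [array([4.4897e+02, 2.9870e+02, 2.5000e-01, 0.0000e+00]), array([0.43])]
```

Lower onto the wires.

drive_tool --targets '[{"x": -0.06, "y": 0, "z": 0.6, "yaw": 0, "hand": -0.5}, {"x": -0.06, "y": 0, "z": 1.2, "yaw": 0, "hand": -0.5}, {"x": -0.06, "y": 0, "z": 1.8, "yaw": 0, "hand": -0.5}, {"x": -0.06, "y": 0, "z": 2.2, "yaw": 0, "hand": -0.5}, {"x": -0.06, "y": 0, "z": 2.35, "yaw": 0, "hand": -0.5}, {"x": -0.06, "y": 0, "z": 2.45, "yaw": 0, "hand": -0.5}, {"x": -0.06, "y": 0, "z": 2.5, "yaw": 0, "hand": -0.5}, {"x": -0.06, "y": 0, "z": 2.5, "yaw": 0, "hand": -0.5}, {"x": -0.06, "y": 0, "z": 2.5, "yaw": 0, "hand": -0.5}]'

```text
time: 33.3
eef_pos: [448.7, 296.9, 34.7]
eef_rot: [0.993, 0.12, 0.0, -0.0]
ft_force: [-0.1, -0.1, -1.5]
grip_width: 35.8
gripper_force: 20.0
```

drive_tool --targets '[{"x": 0, "y": 0, "z": 0.04, "yaw": 0, "hand": -0.5}, {"x": 0, "y": 0, "z": 0.08, "yaw": 0, "hand": -0.5}, {"x": 0, "y": 0, "z": 0.08, "yaw": 0, "hand": -0.5}, {"x": 0, "y": 0, "z": 0.08, "yaw": 0, "hand": -0.5}]'

```text
time: 33.63
eef_pos: [448.9, 296.9, 34.5]
eef_rot: [0.993, 0.12, 0.0, -0.0]
ft_force: [-3.5, -2.1, 6.7]
grip_width: 35.9
gripper_force: 20.0
```

drive_tool --targets '[{"x": 0, "y": 0, "z": -0.05, "yaw": 0, "hand": -0.2}, {"x": 0, "y": 0, "z": -0.05, "yaw": 0, "hand": 0}, {"x": 0, "y": 0, "z": -0.05, "yaw": 0, "hand": 0.2}, {"x": 0, "y": 0, "z": -0.05, "yaw": 0, "hand": 0.2}, {"x": 0, "y": 0, "z": -0.05, "yaw": 0, "hand": 0.2}, {"x": 0, "y": 0, "z": -2, "yaw": 0, "hand": 0.2}, {"x": 0, "y": 0, "z": -5, "yaw": 0, "hand": 0.2}, {"x": 0, "y": 0, "z": -9, "yaw": 0, "hand": 0.2}, {"x": 0, "y": 0, "z": -13, "yaw": 0, "hand": 0.2}, {"x": -0.5, "y": 4, "z": -15, "yaw": 0, "hand": 0.2}, {"x": -1, "y": 8, "z": -15, "yaw": 0, "hand": 0.2}, {"x": -1.5, "y": 12, "z": -15, "yaw": 0, "hand": 0.2}, {"x": -2, "y": 16, "z": -15, "yaw": 0, "hand": 0.2}, {"x": -2.6, "y": 19.6, "z": -15, "yaw": 0, "hand": 0.2}, {"x": -2.6, "y": 19.6, "z": -15, "yaw": 0, "hand": 0.2}, {"x": -2.6, "y": 19.6, "z": -15, "yaw": 0, "hand": 0.2}]'

```text
time: 34.97
eef_pos: [470.3, 98.7, 183.9]
eef_rot: [0.993, 0.118, 0.0, -0.0]
ft_force: [0.3, 1.2, -0.4]
grip_width: 55.7
gripper_force: 0.0
```

```bash
python3 go.py; python3 grab.py d12.pkl casting,rack,frame,mat,core,rest,cup,stand,jar
cat > f12.py <<'E'
from fit import *
D=pickle.load(open("d12.pkl","rb"))
for c in D:
  for l,q in(("casting",(449,297,.241,24)),("rack",(449,297,.241,0)),("frame",(452,-293,-.158,4)),("mat",(452,-293,-.158,0)),("core",(652,165,.226,36)),("rest",(652,165,.226,0)),("cup",(481,-15,0,35)),("stand",(481,-15,0,0)),("jar",(758.6,12.5,0,0))):
    try: mk={c:pick(D,c,l,proj(D[c],W([(0,0,15)],q))[0])}; r=fit(D,M[l],mk,q,fixz=q[3],cams=(c,),turn=l not in("cup","stand","jar")); print(c,l,np.round(r[0],3).tolist(),np.round(r[1],2))
    except Exception as e: print(c,l,e)
d=D["top"]["image"][...,::-1]; s=D["side"]["image"][...,::-1]
f=lambda a,x,y,w,h:cv2.resize(a[y:y+h,x:x+w],(400,300),interpolation=cv2.INTER_CUBIC)
cv2.imwrite("pics/final.png",np.vstack([np.hstack([f(d,92,218,100,75),f(s,175,295,120,90)]),np.hstack([f(d,325,215,120,90),cv2.resize(s,(400,300))])]))
E
python3 f12.py
```

```text
t 34.97 tcp [470.3  98.7 183.9] psi 0.2374 tilt [ 0.0004 -0.    ] F [ 0.3  1.2 -0.4] w 55.7
top casting [(0.77, 320, [133, 255])]
top rack [(0.97, 609, [130, 255]), (0.75, 423, [196, 171])]
top frame [(0.66, 1223, [387, 255])]
top mat [(0.69, 2005, [384, 257])]
top core [(0.61, 451, [195, 171]), (0.45, 231, [271, 243])]
top rest [(0.56, 1224, [199, 174])]
top cup [(0.84, 644, [379, 137]), (0.73, 505, [267, 172])]
top stand [(0.81, 632, [275, 240]), (0.38, 562, [130, 253])]
top jar [(0.54, 345, [259, 128])]
side casting []
side rack [(0.85, 2085, [234, 349])]
side frame [(0.62, 400, [308, 218]), (0.19, 518, [278, 168])]
side mat [(0.96, 872, [376, 178])]
side core [(0.74, 524, [196, 238])]
side rest [(0.76, 1255, [200, 252])]
side cup [(0.86, 362, [308, 218]), (0.74, 486, [277, 168]), (0.61, 325, [240, 193]), (0.52, 160, [324, 143])]
side stand [(0.75, 784, [307, 235])]
side jar [(0.89, 530, [205, 181]), (0.23, 1267, [231, 332])]
top casting [447.117, 301.529, 0.296, 24.0] [0.83]
top rack [447.659, 295.67, 0.211, 0.0] [0.67]
top frame [451.713, -293.723, -0.156, 4.0] [0.07]
top mat [450.071, -293.53, -0.155, 0.0] [0.03]
top core [651.166, 164.898, 0.231, 36.0] [0.09]
top rest [651.322, 163.926, 0.225, 0.0] [0.04]
top cup [481.0, -15.0, 0.0, 35.0] [1.]
top stand [482.838, -17.713, 0.0, 0.0] [0.18]
top jar [755.11, 12.401, 0.0, 0.0] [0.09]
side casting min() iterable argument is empty
side rack [448.58, 301.102, 0.203, 0.0] [0.08]
side frame [452.0, -293.0, -0.158, 4.0] [1.]
side mat [451.735, -292.24, -0.15, 0.0] [0.23]
side core [654.157, 163.48, 0.219, 36.0] [0.1]
side rest [653.8, 164.087, 0.235, 0.0] [0.03]
side cup [485.353, -16.699, 0.0, 35.0] [0.15]
side stand [484.597, -15.546, 0.0, 0.0] [0.15]
side jar [762.058, 11.329, 0.0, 0.0] [0.08]
```

View pics/final.png

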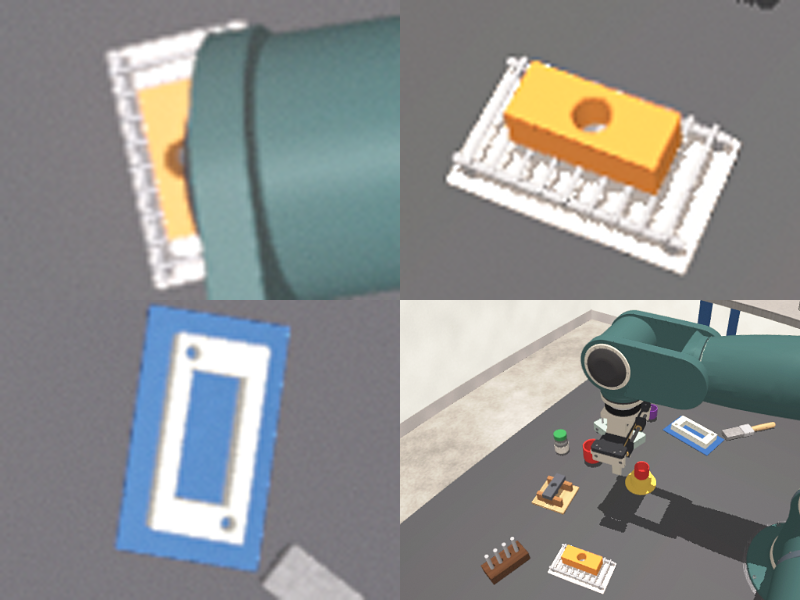

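The final picture shows the frame centred on the mat (about (205,440) in the lower-left panel). The buffer lies flat on the wires (590,120), with its bore upright. The arm hides part of the rack from above, so I'll step aside and measure that fit.

drive_tool --targets '[{"x": 0, "y": 4, "z": 0, "yaw": 0, "hand": 0.2}, {"x": 0, "y": 8, "z": 0, "yaw": 0, "hand": 0.2}, {"x": 0, "y": 12, "z": 0, "yaw": 0, "hand": 0.2}, {"x": 0, "y": 16, "z": 0, "yaw": 0, "hand": 0.2}, {"x": 0, "y": 20, "z": 0, "yaw": 0, "hand": 0.2}, {"x": 0, "y": 20, "z": 0, "yaw": 0, "hand": 0.2}, {"x": 0, "y": 20, "z": 0, "yaw": 0, "hand": 0.2}]'

```text
time: 36.55
eef_pos: [517.8, -95.6, 183.4]
eef_rot: [0.993, 0.119, -0.0, -0.0]
ft_force: [-0.0, 1.2, 0.3]
grip_width: 56.0
gripper_force: 0.0
```

```bash
python3 grab.py d13.pkl casting,rack
python3 - <<'E'
from fit import *
D=pickle.load(open("d13.pkl","rb"))
for c in D:
  i=D[c]["image"]; h=cv2.cvtColor(i,cv2.COLOR_RGB2HSV)
  r=np.zeros((384,512),np.uint8); cv2.fillConvexPoly(r,np.int32(cv2.convexHull(np.float32(proj(D[c],W(M["rack"],(448,297,.241,0)))))),1); r=cv2.dilate(r,np.ones((9,9)))
  o=np.uint8((h[...,0]>5)&(h[...,0]<28)&(h[...,1]>70))&r; w=np.uint8((i.mean(2)>165)|(o>0))&r
  for l,m,q in(("casting",o,(448,297,.241,24)),("rack",w,(448,297,.241,0))):
    a=fit(D,M[l],{c:m},q,fixz=q[3],cams=(c,)); print(c,l,np.round(a[0],3).tolist(),np.round(a[1],2))
    try: a=fit(D,M[l],{c:pick(D,c,l,proj(D[c],W([(0,0,15)],q))[0])},q,fixz=q[3],cams=(c,)); print("  net",np.round(a[0],3).tolist(),np.round(a[1],2))
    except Exception as e: print(e)
E
```

```text
top casting [(0.85, 703, [139, 256]), (0.46, 626, [393, 259])]
top rack [(0.86, 1373, [144, 255])]
side casting [(0.71, 1237, [232, 332])]
side rack [(0.93, 1849, [234, 350])]
top casting [447.136, 298.249, 0.229, 24.0] [0.06]
  net [446.278, 297.186, 0.217, 24.0] [0.09]
top rack [448.096, 296.63, 0.231, 0.0] [0.03]
  net [447.929, 295.262, 0.204, 0.0] [0.06]
side casting [450.208, 295.204, 0.261, 24.0] [0.08]
  net [451.05, 296.16, 0.232, 24.0] [0.04]
side rack [448.813, 298.905, 0.244, 0.0] [0.06]
  net [450.506, 300.317, 0.206, 0.0] [0.14]
```

Buffer against rack averages about 1 mm over the two views, and the yaws agree. Handing in.

```bash
python3 -c "
from rig import *
print(finish_job())"
```

```text
the job is handed in; nothing more can be done
None
```

I handed the job in at about 37 s: cup on the ring stand, bar on the core rest, frame on the mat and buffer on the rack, in that order. The camera fits put each within about 2 mm of centre, except that the side view alone read the buffer nearly 4 mm off while the top view read 2 mm the other way. The base and the jar were left in place.

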